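# Weigh the filling pail on the hand scale

## Robot

A 6-joint arm with a two-finger parallel gripper is mounted at the origin on the work surface. World frame = base frame: x ahead of the robot, y to its left, z up, the work surface at z = 0. Lengths are in m, angles in rad, forces in N, time in s.
With the tool pointing down it reaches from about 0.325 to 0.9 m from the base axis. Payload 6.1 kg.
Tool frame: the origin (TCP) lies midway between the tips of the shut fingers; the grasp point (between the pads) lies 19 mm behind it; y points along the fingers, z is the direction in which the jaws open and shut, and the axes are right-handed (so a half turn about y gives the same grasp; the last joint's range is limited). The gripper opens to 85 mm and grips with 20 to 120 N. Pads are 22 mm wide; open, the fingers measure 114 mm over their backs; the gripper's body (76 mm by 85 mm) begins 54 mm behind the grasp point. The pads swing forward as they close: fully open they stand 13 mm farther back than shut.
Start: joints at [-1.408, 0.22, 1.526, -0, 1.395, -0.126], TCP at [0.178, -0.599, 0.231] pointing down, gripper open.
Joint ranges: [-2.98, 2.98], [-0.91, 2.08], [0.09, 2.57], [-1.24, 4.39], [0.2, 2.65], [-2.68, 2.68]. Speed limits (rad/s): [2.57, 2.57, 3.01, 3.14, 3.14, 3.14].

## Interface

Orientations are given as a unit quaternion [w, x, y, z].
In Python, from rig import manip gives the robot as it stands.
- The arm moves only by the tool step_arm, never from a script. Its argument "moves" is one flat list of numbers, 7 for each row, row after row: the shift along the tool's x, y, z in m, then the turn, a rotation vector about the tool's x, y, z in degrees, then the finger opening in m, from 0 to 0.0854. In form: [dx, dy, dz, rx, ry, rz, hand, dx, dy, dz, rx, ry, rz, hand, ...]. A call has exactly 8 rows; each row is the pose to reach, as a shift and turn from the pose commanded when the call began, along the tool's axes at that moment; what a row does not reach only later rows make up. A row lasts 1/8 s, in which the tool goes at most 62.5 mm and 10.7 degrees, less where a joint would pass 70% of its speed; a pose out of reach is approached as far as the arm can. A call with a gripper value outside its range is refused whole. The fingers move at their own pace and stop on an object; "force" is the grip in N (left out, the last holds). Time passes only in rows, so rows that repeat a pose let the fingers close, or fill a call up. It gives the time, the measured TCP pose, the force and the opening at its end, in the units of the state.
- manip.get_state(): the state, without advancing time (a new reading comes with each control period).
- manip.get_image(name): name is "scene" or "top" or "wrist"; returns a dict with "frame" (384x512x3 uint8, blue, green, red), "fx", "fy", "cx", "cy" (pixels), "rvec" (rotation vector, rad) and "tvec" (3), from world to camera coordinates, as OpenCV has them. Camera axes: x right, y down, z forward; pixel columns grow to the right and rows downward; lengths in m; the calibration is good to about 2 mm. A picture is of the moment at which its call begins. There is no depth.
- manip.sign_off(): hands the job in, once; it reports no verdict.
Trained networks look in the newest picture that a camera, given by its name, has taken for a name from the list of things; names that differ only in an ending like _2 or _b are one class to them, and where a whole thing is asked for, a point or a joint stands for the part that bears it (a point fixed in the world has none). Each returns a list of dicts, best first, with "score" (0 to 1); they miss things now and then, are a little off and sometimes report something else, mostly with a low value. They report only what shows in the picture. A call takes as long as a camera call. They do not tell look-alikes from the thing itself.
- manip.trace(camera, name): "region" (384x512 bool, what is visible of it) and "extent" ([left, top, right, bottom] in pixels, round what is visible of it).
The state is a dict: "t": time; "joint_pos": joint angles; "joint_vel": joint speeds; "tau": joint torques, N m; "tcp_pos": TCP position; "eef_rot": TCP orientation; "wrist_force": force on the tool from outside, world axes, zero at the start; "moment": the same for the moment, N m; "width": opening from 0.0 (shut) to 1.0 (fully open).
Only numpy, scipy, OpenCV 4.12 (cv2) and the standard library are available. Lean on these libraries where they do the work, as an engineer would, in place of code of your own. Each camera call takes 0.05 s, during which the arm holds its last target.

## Task

Weigh the larger of the two lidded steel pails in the bakery: take the spring scale from its stand by its handle, catch the pail's wire handle with the scale's hook and lift until the pail hangs quietly, a good 2 cm clear of the table, for two seconds. Then carry it on the hook to the wooden board and lower it gently so that it stands wholly on the board, unhook it and hang the scale back in the fork of its stand. Lift the pail only with the scale, never with the gripper, keep it from spilling, and leave the small pail, the tin and the bottle where they are.

Things in the scene. Friction and masses are not known exactly. Their poses are not given: they have to be found in the camera images.
- scale: Loose spring hand scale, 0.22 kg with its hook, hanging upright in the fork of the stand at first. Origin: centre of the underside of its white casing, z up. Casing 44 (x) x 24 (y) x 70 mm high. Two black ears, 22 mm in y, undersides at z = 60, tops at 70 mm, stick out along x to 36 mm either side of the axis and rest on the stand's prongs. Handle bar above, J hook below.
- handle (a point): Centre of the scale's black handle bar, 96 mm above the scale's origin; axes as the scale. Bar along x: 70 long, 20 wide in y, 20 high, on a 16 x 14 mm neck. Grip it across its 20 mm width (scale's y).
- hook_seat (a point): Where a caught 6 mm bar rests in the hook: centre of the bar, on the scale's axis, 59 mm below the scale's origin with the spring at rest (lower by the spring's stretch). The hook's lowest point is 9 mm below this.
- hook_tip (a point): Tip of the hook (wire centre). The J hook of 6 mm wire lies in the scale's xz plane, open towards +x. Wire centre line at rest, (x, z) mm from the scale's origin: 0,-4; 0,-14; -14,-26; -15.5,-48; -10,-60; 0,-65; 10,-60; 15.5,-51; 17,-45 (tip). A 6 mm bar enters from +x between tip and casing at z about -31 and moves in to x = 0.
- hook (a joint): Stretch of the scale's spring, m: 0 to 0.05, 0 at rest; the hook slides straight down out of the casing. About 200 N/m, starts to stretch at 1.0 N (hook's own 0.4 N included), so stretch = (hanging load in N - 0.6) / 200.
- pail: The larger lidded round steel pail, loose, 0.38 to 0.75 kg: 76 mm diameter, 60 mm to the flat lid, closed. Origin: centre of its underside, z up. A stiff 6 mm wire handle, fixed upright, arches over it in the pail's yz plane: legs at y = +-35 mm straight up to z = 86 mm, then sloping in to the middle at z = 112 mm (wire centre). Alike from both sides.
- pail_bail (a point): Middle (highest point) of the larger pail's wire handle, centre of the wire, 112 mm above the pail's underside; the wire runs along the pail's y here.
- small_pail: Bystander: the smaller pail of the same make, 56 mm diameter, 42 mm high, wire handle up to 85 mm. Origin: centre of its underside. Leave it alone.
- tin: Bystander: lidded round steel tin without a handle, 76 mm diameter, 60 mm high. Origin: centre of its underside.
- bottle: Bystander: brown bottle, 56 mm diameter, 180 mm high. Origin: centre of its underside.
- board: Fixed square wooden board, 170 x 170 mm, 12 mm thick, flat on the table. Origin: centre of its underside, x and y along its edges. The pail goes here.
- board_top (a point): Centre of the board's top face, 12 mm above the table.
- stand: Fixed steel stand for the scale. Origin: on the table below the place where the scale hangs, z up. Base plate 130 (x) x 150 (y, from -63 to +87) x 8 mm; post 24 x 16 mm at y = +66 mm, 145 mm high. Home for the scale: casing between the prongs, ears on them, its origin 85 mm above this one, its x along the stand's x (either way round).
- fork (a point): Middle of the fork, 145 mm above the stand's origin, level with the prongs' tops. Two level prongs run along the stand's y from the post (y = +58 mm) to y = -37 mm, 10 mm wide, centred at x = +-32 mm (54 mm free between them), with a lip 6 mm high at the free ends (y = -31 to -37 mm).
Mind the look-alikes: they are no part of the job. Leave any blue or turquoise look-alike of the scale alone.

How it is judged:
By the outcome, as a careful person would: the job done as asked, in the order asked, and still so for the second after the job is handed in, with the robot touching nothing.
It also fails if it takes over 72 s, if anything falls off the work surface, if the arm or the gripper's body presses on something with over 40 N, if the wrist force passes 120 N, or if a joint passes its speed limit or range.

## Working session

There is one attempt and no reset: what is moved stays moved. The work goes in short steps, Python scripts to look and compute and a tool call to move; the robot and the scene stay as the last step left them, time stands still between calls to the robot, and variables do not carry over. Pictures are saved under pics/ and viewed, and the job is handed in when it is done.

Besides the shell and the picture viewer there is one more tool, called after ">>>" by a JSON object that holds its "fn" and its "kwargs", one argument or row to a line. step_arm: Moves the arm, as the interface text tells. Its arguments: {"type":"object","properties":{"moves":{"type":"array","items":{"type":"number"}},"force":{"type":"number"}},"required":["moves"]}

```bash
mkdir -p pics; ls; python3 - <<'E'
from rig import manip
import cv2,numpy as np
s=manip.get_state()
for k in s: print(k,np.round(s[k],4))
for n in ["scene","top","wrist"]:
    im=manip.get_image(n); cv2.imwrite(f"pics/{n}0.png",im["frame"])
    print(n,im["fx"],im["fy"],im["cx"],im["cy"],im["rvec"],im["tvec"])
E
```

```text
pics
t 0.0
joint_pos [-1.4081  0.2212  1.5276 -0.      1.3947 -0.1261]
joint_vel [-0.0007 -0.     -0.0005  0.0011  0.0009  0.0012]
tau [-5.00000e-04 -4.96898e+01 -3.89396e+01 -2.00000e-04  1.11000e-02
 -0.00000e+00]
tcp_pos [ 0.1779 -0.5985  0.2302]
eef_rot [ 0.1017 -0.1018  0.7004 -0.6991]
wrist_force [-0.3566 -0.0083  0.4383]
moment [-0.0009  0.0306 -0.0099]
width 0.9949
scene 488.30861290807604 488.30861290807604 265.2001204029296 186.50573827792448 [ 2.22140074  1.28406976 -0.41327114] [-0.2619488  -0.31445106  1.65111151]
top 370.3522271601647 370.3522271601647 260.2776622572455 190.91922737850965 [ 2.16089696 -2.20183504  0.13430809] [-0.02463938  0.54359466  1.01514121]
wrist 281.2279470000826 281.2279470000826 255.10534202854612 189.10952004523918 [-2.3024004   1.7178526   0.28003075] [-0.62360137 -0.0408624   0.3811591 ]
```

View pics/scene0.png

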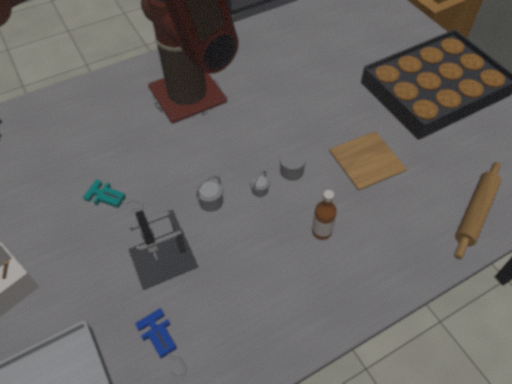

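View pics/top0.png

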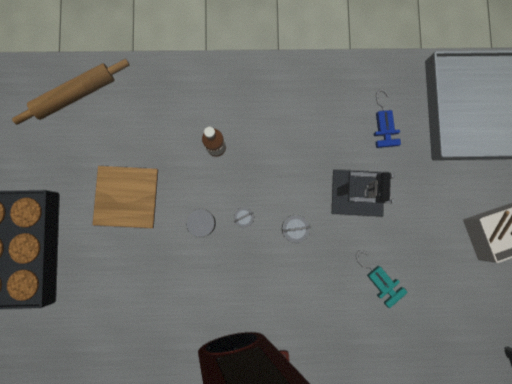

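View pics/wrist0.png

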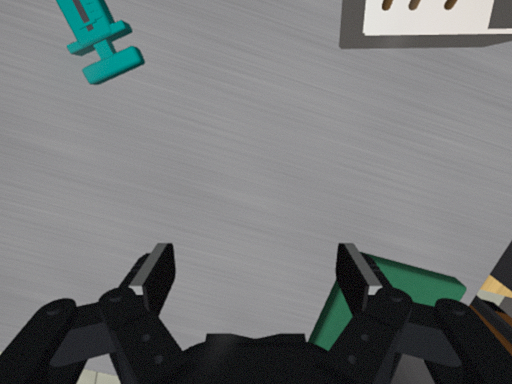

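The top view shows the stand at about (360,190), the large pail at (295,228), the small pail at (243,217), the tin at (200,222), the bottle at (213,138) and the board at (125,197). The teal and blue scales are look-alikes lying on the table. Next I measure positions.

```bash
cat > h.py <<'E'
from rig import manip
import cv2,numpy as np
from scipy.spatial.transform import Rotation as R
def cam(n):
    im=manip.get_image(n); im["K"]=np.array([[im["fx"],0,im["cx"]],[0,im["fy"],im["cy"]],[0,0,1]]); im["R"]=cv2.Rodrigues(np.array(im["rvec"]))[0]; im["t"]=np.array(im["tvec"]).ravel(); return im
def proj(im,p): return cv2.projectPoints(np.atleast_2d(np.array(p,float)),np.array(im["rvec"]),im["t"],im["K"],None)[0].reshape(-1,2)
def onz(im,uv,z):
    uv=np.atleast_2d(uv).astype(float); d=(np.c_[uv,np.ones(len(uv))]@np.linalg.inv(im["K"]).T)@im["R"]; c=-im["R"].T@im["t"]
    return c+d*((z-c[2])/d[:,2])[:,None]
E
python3 - <<'E'
from h import *
for n in ["scene","top"]:
    im=cam(n); f=im["frame"].copy()
    print(n,"cam centre",-im["R"].T@im["t"])
    for nm in ["scale","handle","pail","small_pail","tin","bottle","board","stand","hook"]:
        for r in manip.trace(n,nm)[:4]:
            m=np.argwhere(r["region"]); c=m.mean(0)[::-1] if len(m) else [0,0]
            print(nm,round(r["score"],2),np.round(r["extent"],0),len(m),np.round(c,1), np.round(onz(im,c,0)[0],3))
            if r["score"]>.3:
                np.save(f"pics/{n}_{nm}_{int(c[0])}.npy",r["region"])
    cv2.imwrite(f"pics/{n}_stand.png",cv2.resize(f[140:250,270:420] if n=="top" else f[150:300,110:230],None,fx=5,fy=5,interpolation=cv2.INTER_CUBIC))
E
```

```text
scene cam centre [ 1.1895456  -0.38795089  1.1524501 ]
scale 0.88 [ 86. 181. 138. 213.] 719 [104.5 194. ] [ 0.26  -0.382  0.   ]
scale 0.75 [139. 212. 157. 255.] 384 [145.7 229.8] [ 0.431 -0.324  0.   ]
handle 0.94 [ 86. 181. 129. 209.] 682 [104.1 194.6] [ 0.261 -0.383  0.   ]
handle 0.93 [135. 303. 186. 379.] 1174 [159.2 336.1] [ 0.723 -0.406  0.   ]
handle 0.57 [136. 213. 158. 262.] 444 [146.8 233.3] [ 0.443 -0.325  0.   ]
pail 0.64 [195. 174. 221. 211.] 767 [209.8 193.6] [ 0.409 -0.118  0.   ]
small_pail 0.88 [253. 173. 266. 195.] 368 [260.4 184.8] [0.455 0.024 0.   ]
small_pail 0.22 [131. 211. 197. 287.] 2699 [162.9 254.9] [ 0.526 -0.313  0.   ]
tin 0.83 [280. 150. 309. 182.] 669 [292.4 164.1] [0.435 0.146 0.   ]
bottle 0.7 [314. 194. 336. 239.] 821 [324.1 217.3] [0.641 0.122 0.   ]
board 0.67 [329. 129. 409. 191.] 2591 [367.3 160.1] [0.536 0.351 0.   ]
hook 0.6 [124. 199. 143. 212.] 50 [133.3 201.7] [ 0.326 -0.32   0.   ]
top cam centre [ 0.43978321 -0.00931622  1.06448009]
scale 0.94 [363. 170. 391. 201.] 596 [378.8 187.6] [ 0.549 -0.381  0.   ]
scale 0.64 [372.  91. 400. 147.]
[... 372 characters left out ...]
35 [385.8 125.7] [ 0.734 -0.412  0.   ]
handle 0.52 [284. 211. 312. 241.] 571 [295.6 227.8] [ 0.438 -0.135  0.   ]
pail 0.74 [280. 216. 309. 245.] 600 [295.3 227.9] [ 0.437 -0.134  0.   ]
small_pail 0.79 [234. 210. 251. 225.] 310 [243.3 217. ] [0.472 0.015 0.   ]
small_pail 0.72 [360. 170. 390. 202.] 584 [378.9 187.2] [ 0.551 -0.381  0.   ]
tin 0.8 [188. 209. 216. 236.] 665 [200.7 222.5] [0.458 0.136 0.   ]
board 0.75 [ 94. 168. 156. 230.] 3640 [125.3 196.3] [0.537 0.351 0.   ]
stand 0.82 [330. 171. 393. 215.] 1978 [354.7 193.6] [ 0.533 -0.31   0.   ]
hook 0.45 [377.  86. 389. 128.] 78 [381.1 100.6] [ 0.81  -0.401  0.   ]
hook 0.4 [356. 249. 361. 259.] 10 [358.3 252.8] [ 0.363 -0.312  0.   ]
```

View pics/scene_stand.png

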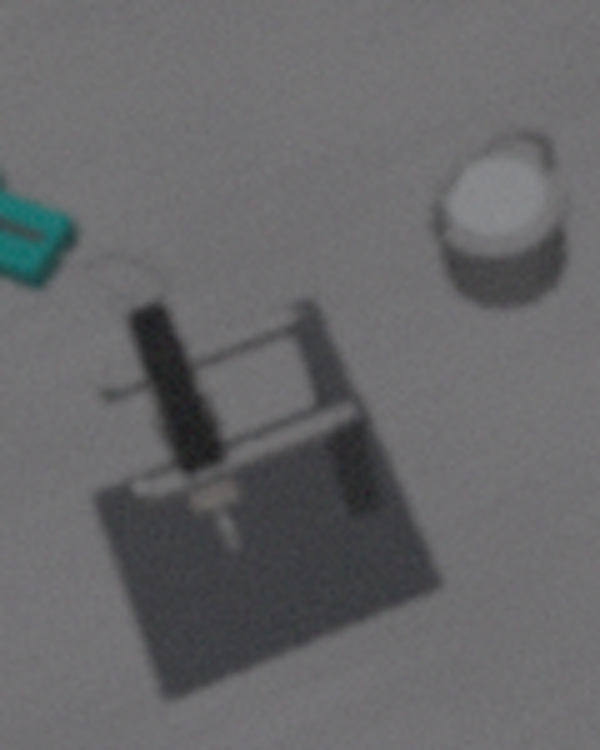

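View pics/top_stand.png

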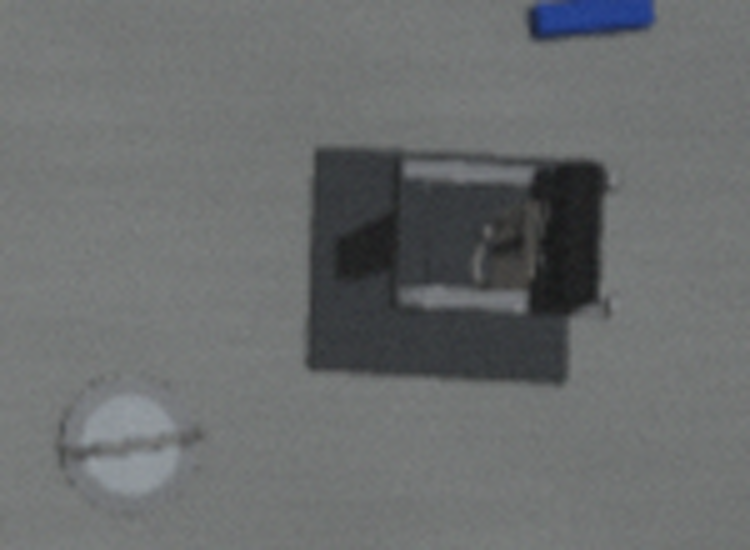

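```bash
python3 - <<'E'
from h import *
s=manip.get_state(); q=np.array(s["eef_rot"]); print(np.round(R.from_quat(q[[1,2,3,0]]).as_matrix(),3))
S=cam("scene");T=cam("top")
z=lambda o,p:np.array(o)+(np.array(p,float)+.5)/5-.5
b=[onz(T,z((270,140),p),.008)[0] for p in [(316,148),(308,368),(565,383)]]
print("top base corners",np.round(b,4))
b=[onz(S,z((110,150),p),.008)[0] for p in [(95,492),(168,700),(440,583)]]
print("scene base corners",np.round(b,4))
print("bar S",np.round(onz(S,z((110,150),[(152,308),(205,465)]),.185),4))
print("bar T",np.round(onz(T,z((270,140),[(575,163),(575,312)]),.191),4))
# pail: lid
print("pail bail ends T (z .086)",np.round(onz(T,z((270,140),[(62,455),(200,433)]),.086),4))
print("lid T",np.round(onz(T,z((270,140),(130,447)),.06),4))
print("lid S",np.round(onz(S,z((110,150),(500,200)),.06),4))
for n,im in (("scene",S),("top",T)):
  import glob
  for nm,zz in (("pail",.03),("small_pail",.02),("tin",.06),("board",.012),("bottle",.09)):
    for f in glob.glob(f"pics/{n}_{nm}_*.npy"):
        m=np.load(f).astype(np.uint8); r=cv2.minAreaRect(np.argwhere(m)[:,::-1].astype(np.float32)); print(f,np.round(onz(im,r[0],zz)[0],4),[np.round(a,1) for a in r[1:]])
E
```

```text
[[-0.959  0.     0.285]
 [-0.285 -0.    -0.959]
 [ 0.    -1.     0.   ]]
top base corners [[ 0.6045 -0.2467  0.008 ]
 [ 0.4773 -0.2371  0.008 ]
 [ 0.4659 -0.3849  0.008 ]]
scene base corners [[ 0.466  -0.3847  0.008 ]
 [ 0.5963 -0.3952  0.008 ]
 [ 0.6055 -0.2491  0.008 ]]
bar S [[ 0.4982 -0.3267  0.185 ]
 [ 0.5896 -0.3372  0.185 ]]
bar T [[ 0.5666 -0.3303  0.191 ]
 [ 0.495  -0.3264  0.191 ]]
pail bail ends T (z .086) [[ 0.4313 -0.0885  0.086 ]
 [ 0.4414 -0.1617  0.086 ]]
lid T [[ 0.4346 -0.1275  0.06  ]]
lid S [[ 0.4375 -0.1268  0.06  ]]
pics/scene_pail_209.npy [ 0.4281 -0.1271  0.03  ] [array([35., 26.]), np.float64(90.0)]
pics/scene_small_pail_260.npy [0.4643 0.0171 0.02  ] [array([24., 18.]), np.float64(90.0)]
pics/scene_tin_292.npy [0.4761 0.1175 0.06  ] [array([31., 25.]), np.float64(90.0)]
pics/scene_board_367.npy [0.5406 0.3463 0.012 ] [array([50.3, 63.7]), np.float64(66.8)]
pics/scene_bottle_324.npy [0.6784 0.0878 0.09  ] [array([21.4, 49. ]), np.float64(9.5)]
pics/top_pail_295.npy [ 0.4373 -0.1295  0.03  ] [array([27.7, 25.9]), np.float64(63.4)]
pics/top_small_pail_243.npy [0.4709 0.0136 0.02  ] [array([18., 19.]), np.float64(90.0)]
pics/top_small_pail_378.npy [ 0.5506 -0.369   0.02  ] [array([29., 26.]), np.float64(90.0)]
pics/top_tin_200.npy [0.4558 0.1274 0.06  ] [array([28., 28.]), np.float64(90.0)]
pics/top_board_125.npy [0.5361 0.3476 0.012 ] [array([61.7, 60.3]), np.float64(3.6)]
```

```bash
cat >> h.py <<'E'
def tool():
    s=manip.get_state(); q=np.array(s["eef_rot"]); return s,np.array(s["tcp_pos"]),R.from_quat(q[[1,2,3,0]])
def target(yaw):  # tool x = -(scale x at yaw deg)
    c,n=np.cos(np.radians(yaw)),np.sin(np.radians(yaw))
    return R.from_matrix(np.array([[-c,0,n],[-n,0,-c],[0,-1,0]]))
def go(p,yaw):
    s,p0,r0=tool(); d=r0.inv().apply(np.array(p)-p0); v=(r0.inv()*target(yaw)).as_rotvec(degrees=True)
    print("t",s["t"],"tcp",np.round(p0,4),"shift mm",np.round(d*1000,1),"rot",np.round(v,2),"F",np.round(s["wrist_force"],2),"w",round(float(s["width"]),3),"j",np.round(s["joint_pos"],2))
E
python3 - <<'E'
from h import *
s,p,r=tool()
im=cam("wrist"); c=-im["R"].T@im["t"]; print("cam in tool",r.inv().apply(c-p),"axis",r.inv().apply(im["R"][2]),"up",r.inv().apply(im["R"][1]))
go((.534,-.328,.28),-4.4)
E
```

```text
cam in tool [-0.08110989 -0.14307777 -0.0003471 ] axis [ 3.15301751e-01  9.48991418e-01 -3.05529868e-04] up [ 9.48991414e-01 -3.15301825e-01 -2.34615856e-04]
t 1.3 tcp [ 0.178  -0.5991  0.2313] shift mm [-418.5  -48.7 -158.5] rot [-0.   20.95 -0.  ] F [-0.45  1.11 -0.06] w 0.998 j [-1.41  0.22  1.53  0.    1.39 -0.13]
```

>>> {"fn": "step_arm", "kwargs": {
  "moves": [-0.04, -0.02, -0.015, 0, 2, 0, 0.085, -0.095, -0.035, -0.036, 0, 5, 0, 0.085, -0.15, -0.049, -0.057, 0, 8, 0, 0.085, -0.21, -0.049, -0.08, 0, 11, 0, 0.085, -0.27, -0.049, -0.102, 0, 14, 0, 0.085, -0.33, -0.049, -0.125, 0, 17, 0, 0.085, -0.385, -0.049, -0.146, 0, 20, 0, 0.085, -0.4185, -0.049, -0.1585, 0, 21, 0, 0.085],
  "force": 60
}}

```text
t: 2.3
tcp_pos: [0.5361, -0.3257, 0.2804]
eef_rot: [-0.027, 0.027, 0.707, -0.707]
wrist_force: [-0.1, -0.3, 0.3]
width: 0.996
```

```bash
python3 - <<'E'
from h import *
im=cam("wrist"); cv2.imwrite("pics/w1.png",im["frame"]); np.save("pics/w1.npy",im,allow_pickle=True)
go((.534,-.328,.162),-4.4)
E
```

```text
t 2.35 tcp [ 0.5387 -0.323   0.2802] shift mm [  4.5 118.2   5.6] rot [ 0.13  0.12 -0.13] F [-0.98  2.15  0.07] w 0.993 j [-0.67  0.2   1.46  0.    1.48  0.98]
```

View pics/w1.png

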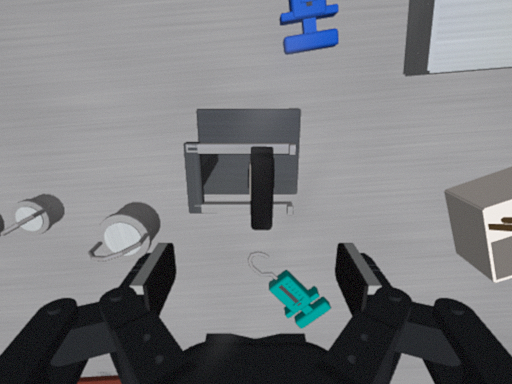

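```bash
python3 - <<'E'
from h import *
im=np.load("pics/w1.npy",allow_pickle=True).item()
print("bar ends",np.round(onz(im,[(262,147.5),(261.5,229)],.191),4))
print("bar sides",np.round(onz(im,[(250,190),(273,190)],.191),4))
print("base",np.round(onz(im,[(197,109),(300,109),(297,194)],.008),4))
print("prong tops",np.round(onz(im,[(187,149),(295,149),(291,210),(190,210)],.147),4))
print("lid",np.round(onz(im,[(122,238)],.06),4))
go((.534,-.328,.162),-4.4)
f=im["frame"][90:250,160:320]; cv2.imwrite("pics/w1z.png",cv2.resize(f,None,fx=4,fy=4,interpolation=cv2.INTER_CUBIC))
f=im["frame"][190:290,60:180]; cv2.imwrite("pics/w1p.png",cv2.resize(f,None,fx=5,fy=5,interpolation=cv2.INTER_CUBIC))
E
```

```text
bar ends [[ 0.5758 -0.334   0.191 ]
 [ 0.5011 -0.3284  0.191 ]]
bar sides [[ 0.5394 -0.321   0.191 ]
 [ 0.5379 -0.341   0.191 ]]
base [[ 0.6054 -0.2475  0.008 ]
 [ 0.5942 -0.3936  0.008 ]
 [ 0.4663 -0.3855  0.008 ]]
prong tops [[ 0.5722 -0.2604  0.147 ]
 [ 0.564  -0.3669  0.147 ]
 [ 0.4991 -0.3606  0.147 ]
 [ 0.5073 -0.2536  0.147 ]]
lid [[ 0.437  -0.1245  0.06  ]]
t 2.35 tcp [ 0.5387 -0.323   0.2802] shift mm [  4.5 118.2   5.6] rot [ 0.13  0.12 -0.13] F [-0.98  2.15  0.07] w 0.993 j [-0.67  0.2   1.46  0.    1.48  0.98]
```

View pics/w1z.png

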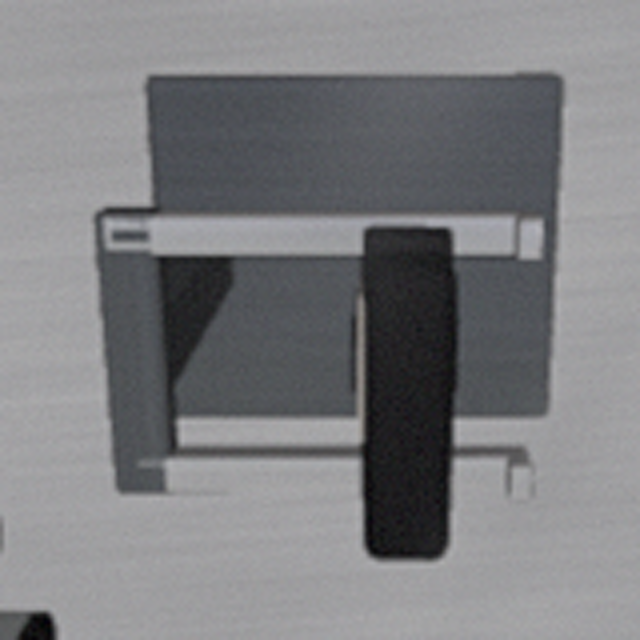

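View pics/w1p.png

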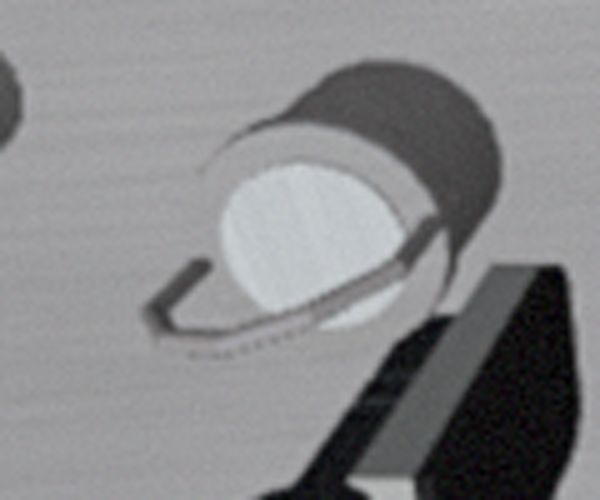

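The bar top centre is at about pixel (262,188), and all three cameras agree on (0.536,-0.331). The stand yaw is -4.4°. I descend over the handle.

>>> {"fn": "step_arm", "kwargs": {
  "moves": [-0.0017, 0.01, 0.003, 0, 0, 0, 0.085, -0.0017, 0.03, 0.003, 0, 0, 0, 0.085, -0.0017, 0.055, 0.003, 0, 0, 0, 0.085, -0.0017, 0.08, 0.003, 0, 0, 0, 0.085, -0.0017, 0.1, 0.003, 0, 0, 0, 0.085, -0.0017, 0.112, 0.003, 0, 0, 0, 0.085, -0.0017, 0.118, 0.003, 0, 0, 0, 0.085, -0.0017, 0.118, 0.003, 0, 0, 0, 0.085]
}}

```text
t: 3.35
tcp_pos: [0.5355, -0.3313, 0.1624]
eef_rot: [0.027, -0.028, -0.707, 0.707]
wrist_force: [-0.1, 0.8, -0.2]
width: 0.993
```

```bash
python3 - <<'E'
from h import *
im=cam("wrist"); cv2.imwrite("pics/w2.png",im["frame"])
go((.5355,-.331,.162),-4.4)
E
```

```text
t 3.4 tcp [ 0.5358 -0.3314  0.163 ] shift mm [ 0.4  1.  -0.4] rot [-0.04 -0.05 -0.05] F [-0.66  0.8   0.52] w 0.99 j [-0.68  0.29  1.58 -0.    1.28  0.97]
```

View pics/w2.png

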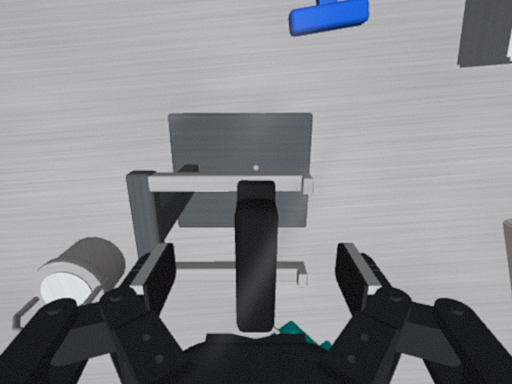

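>>> {"fn": "step_arm", "kwargs": {
  "moves": [0, 0.001, 0, 0, 0, 0, 0.06, 0, 0.001, 0, 0, 0, 0, 0.04, 0, 0.001, 0, 0, 0, 0, 0.01, 0, 0.001, 0, 0, 0, 0, 0.01, 0, 0.001, 0, 0, 0, 0, 0.01, 0, 0.001, 0, 0, 0, 0, 0.01, 0, 0.001, 0, 0, 0, 0, 0.01, 0, 0.001, 0, 0, 0, 0, 0.01],
  "force": 80
}}

```text
t: 4.4
tcp_pos: [0.5357, -0.3313, 0.1617]
eef_rot: [0.027, -0.028, -0.706, 0.707]
wrist_force: [-0.4, 0.1, 4.1]
width: 0.218
```

```bash
python3 - <<'E'
from h import *
im=cam("wrist"); cv2.imwrite("pics/w3.png",im["frame"])
go((.5355,-.331,.162),-4.4)
x=np.array([np.cos(np.radians(-4.4)),np.sin(np.radians(-4.4)),0]);o=np.array([.5355,-.331,.085])
for a,z in ((17,-45),(-17,-45),(-15.5,-48),(15.5,-48),(0,-65)):
    print(a,z,proj(im,o+x*a/1000+[0,0,z/1000]))
E
```

```text
t 4.45 tcp [ 0.5357 -0.3313  0.1617] shift mm [ 0.2 -0.3 -0.3] rot [-0.03 -0.05 -0.04] F [0.42 0.35 3.94] w 0.217 j [-0.68  0.29  1.58 -0.    1.27  0.97]
17 -45 [[255.12249215 165.79821013]]
-17 -45 [[255.16495138 198.83309159]]
-15.5 -48 [[255.16215815 196.41247211]]
15.5 -48 [[255.12381366 166.57023785]]
0 -65 [[255.13901548 177.06752484]]
```

View pics/w3.png

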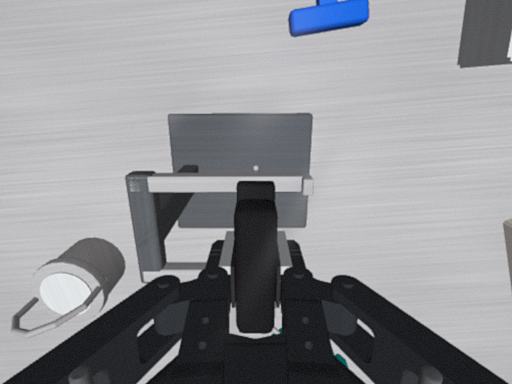

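>>> {"fn": "step_arm", "kwargs": {
  "moves": [0, -0.003, 0, 0, 0, 0, 0.01, 0, -0.01, 0, 0, 0, 0, 0.01, 0, -0.03, 0, 0, 0, 0, 0.01, 0, -0.055, 0, 0, 0, 0, 0.01, 0, -0.085, 0, 0, 0, 0, 0.01, 0, -0.115, 0, 0, 0, 0, 0.01, 0, -0.138, 0, 0, 0, 0, 0.01, 0, -0.145, 0, 0, 0, 0, 0.01]
}}

```text
t: 5.45
tcp_pos: [0.5362, -0.3317, 0.3098]
eef_rot: [0.026, -0.029, -0.706, 0.708]
wrist_force: [-0.7, 0.5, -1.6]
width: 0.218
```

```bash
python3 - <<'E'
from h import *
S=cam("scene");T=cam("top");W=cam("wrist")
go((.5355,-.331,.162),-4.4)
s,p,r=tool()
for im,n in ((S,"s"),(T,"t"),(W,"w")):
    c=proj(im,p+[0,0,-.08])[0]; c=np.clip(c,[75,75],[436,308]).astype(int)
    f=im["frame"][c[1]-75:c[1]+75,c[0]-75:c[0]+75]; print(n,c); cv2.imwrite(f"pics/{n}4z.png",cv2.resize(f,None,fx=4,fy=4,interpolation=cv2.INTER_CUBIC))
cv2.imwrite("pics/w4.png",W["frame"])
E
```

```text
t 5.6 tcp [ 0.5354 -0.331   0.3063] shift mm [-1.000e-01  1.443e+02 -0.000e+00] rot [ 0.   -0.05 -0.  ] F [ 0.38 -0.72 -3.25] w 0.218 j [-0.68  0.19  1.42  0.    1.53  0.97]
s [140 214]
t [391 183]
w [255 196]
```

View pics/s4z.png

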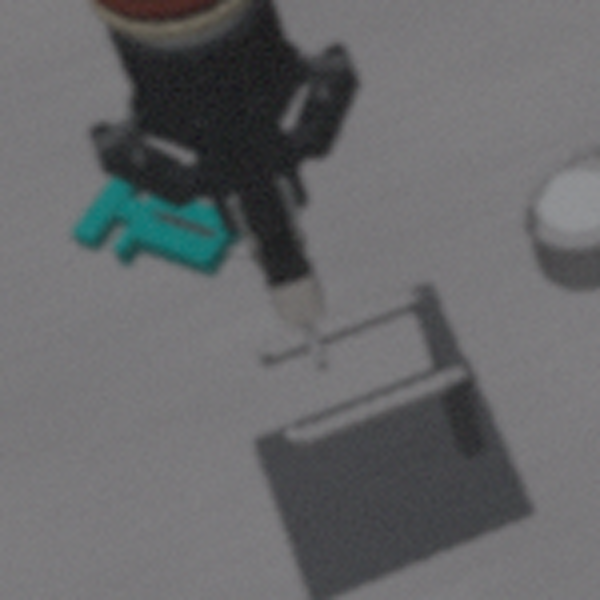

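View pics/t4z.png

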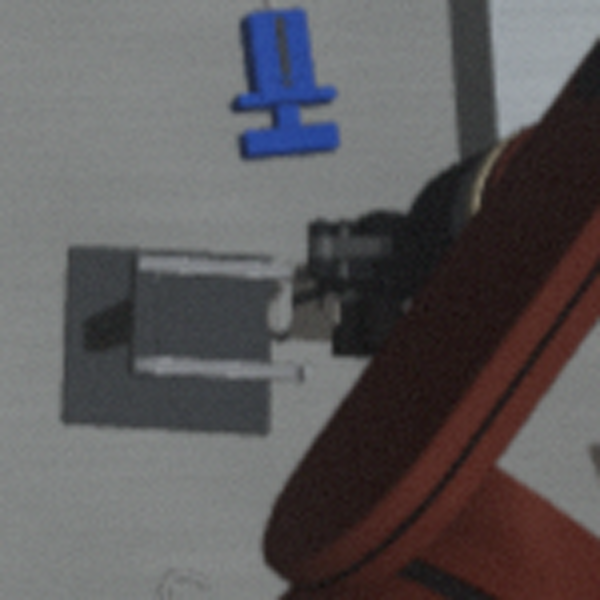

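View pics/w4.png

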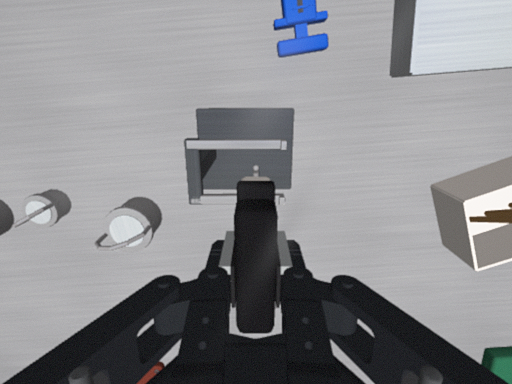

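```bash
python3 - <<'E'
from h import *
T=cam("top");S=cam("scene");W=cam("wrist")
s,p,r=tool()
x=-r.as_matrix()[:,0]; o=p+[0,0,.019-.096]
pts=np.array([[0,-4],[0,-14],[-14,-26],[-15.5,-48],[-10,-60],[0,-65],[10,-60],[15.5,-51],[17,-45]])/1000
for im,n,k in ((T,"t",12),(S,"s",12),(W,"w",8)):
    rows=[]
    for sg in (0,1,-1):
        pp=o+np.outer(pts[:,0]*(sg or 1),x)+np.outer(pts[:,1],[0,0,1]); q=proj(im,pp)
        c=q.mean(0).astype(int); hw=20 if n!="w" else 30
        f=im["frame"][c[1]-hw:c[1]+hw,c[0]-hw:c[0]+hw]; f=cv2.resize(f,None,fx=k*20/hw*0.55,fy=k*20/hw*.55,interpolation=cv2.INTER_CUBIC); kk=f.shape[0]/(2*hw)
        if sg: cv2.polylines(f,[np.int32((q-c+hw+.5)*kk)],False,(0,255,0) if sg>0 else (0,0,255),1)
        rows.append(f)
    cv2.imwrite(f"pics/hk_{n}.png",np.hstack(rows))
ims=[cv2.imread(f"pics/hk_{n}.png") for n in "tsw"]; w=max(i.shape[1] for i in ims)
cv2.imwrite("pics/hk.png",cv2.resize(np.vstack([cv2.resize(i,(w,w//3)) for i in ims]),(600,600)))
E
```

```text
(no output)
```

View pics/hk.png

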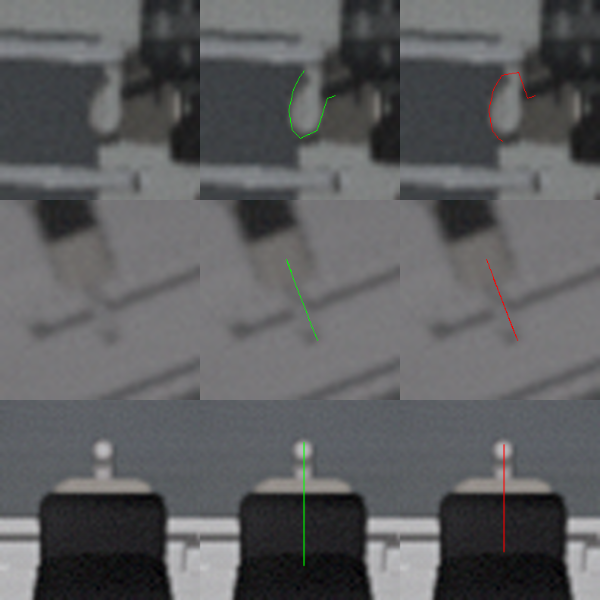

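```bash
python3 - <<'E'
from h import *
im=np.load("pics/w1.npy",allow_pickle=True).item()
z=lambda o,p:np.array(o)+(np.array(p,float)+.5)/5-.5
k=onz(im,z((60,190),[(157,316),(402,266)]),.086); print(k,k.mean(0),np.linalg.norm(k[0]-k[1]),np.degrees(np.arctan2(*-(k[0]-k[1])[:2]*[1,-1])))
def over(im,P,yaw,n,c,hw=35,kk=8):
    c=np.array(c);c0,s0=np.cos(np.radians(yaw)),np.sin(np.radians(yaw)); M=np.array([[c0,-s0],[s0,c0]])
    b=np.array([[0,35,.05],[0,35,.086],[0,0,.112],[0,-35,.086],[0,-35,.05]]); b[:,:2]=b[:,:2]/1000@M.T+P
    a=np.linspace(0,6.3,60); 
    f=cv2.resize(im["frame"][c[1]-hw:c[1]+hw,c[0]-hw:c[0]+hw],None,fx=kk,fy=kk,interpolation=cv2.INTER_CUBIC); g=f.copy()
    dr=lambda q,col:cv2.polylines(g,[np.int32((proj(im,q)-c+hw+.5)*kk)],False,col,1)
    dr(b,(0,255,0)); dr(np.c_[P[0]+.038*np.cos(a),P[1]+.038*np.sin(a),a*0+.06],(0,0,255)); dr(np.c_[P[0]+.038*np.cos(a),P[1]+.038*np.sin(a),a*0],(255,0,0))
    cv2.imwrite(n,cv2.resize(np.hstack([f,g]),(800,400)))
P=(.4365,-.126)
over(im,P,8,"pics/o1.png",(120,240))
over(cam("top"),P,8,"pics/o2.png",(295,228),20,14)
over(cam("scene"),P,8,"pics/o3.png",(208,192),25,12)
E
```

```text
[[ 0.43079749 -0.09193847  0.086     ]
 [ 0.44087397 -0.16193632  0.086     ]] [ 0.43583573 -0.12693739  0.086     ] 0.07071940146167773 8.191694023098671
```

View pics/o1.png

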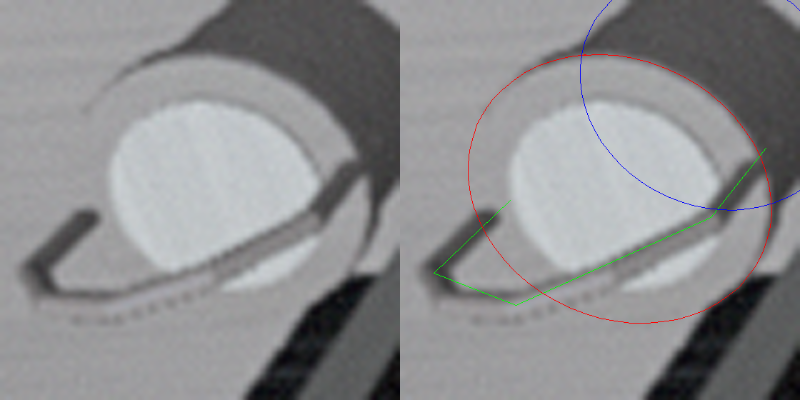

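View pics/o2.png

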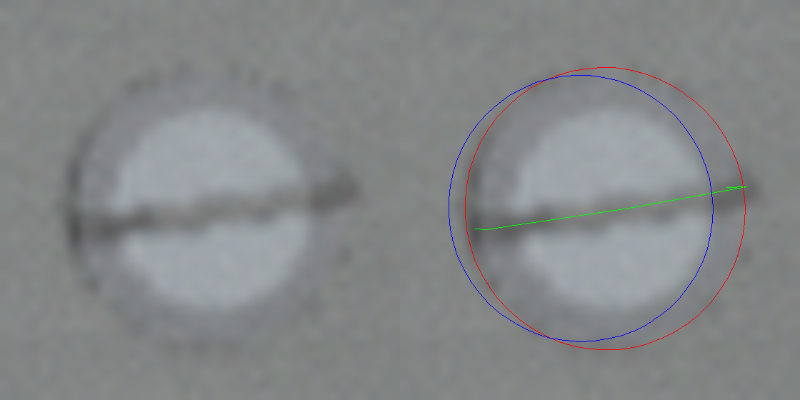

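View pics/o3.png

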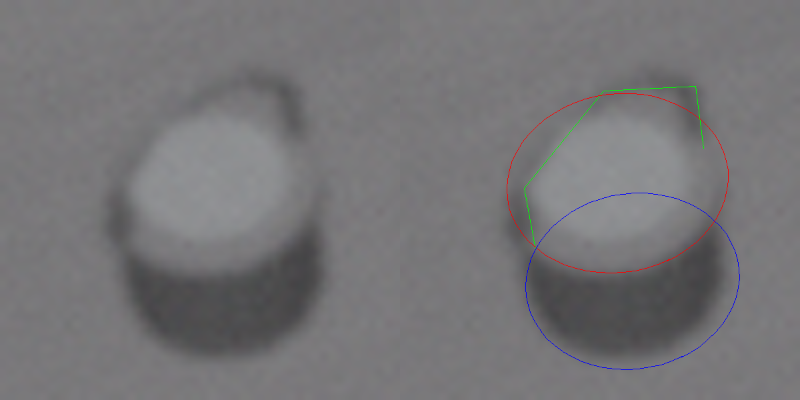

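```bash
python3 - <<'E'
from h import *
go((.391,-.1327,.307),8)
E
```

```text
t 5.85 tcp [ 0.5351 -0.3308  0.305 ] shift mm [ 159.1   -1.5 -186.3] rot [  0.08 -12.45   0.09] F [-0.64 -0.57 -2.21] w 0.219 j [-0.68  0.2   1.42 -0.    1.53  0.97]
```

>>> {"fn": "step_arm", "kwargs": {
  "moves": [0.008, 0, -0.01, 0, -1, 0, 0.01, 0.03, 0, -0.035, 0, -3, 0, 0.01, 0.055, 0, -0.065, 0, -5, 0, 0.01, 0.083, 0, -0.097, 0, -7, 0, 0.01, 0.11, 0, -0.129, 0, -9, 0, 0.01, 0.136, 0, -0.16, 0, -11, 0, 0.01, 0.153, 0, -0.18, 0, -12.4, 0, 0.01, 0.159, 0, -0.186, 0, -12.4, 0, 0.01]
}}

```text
t: 6.85
tcp_pos: [0.3905, -0.132, 0.3064]
eef_rot: [-0.05, 0.049, -0.705, 0.706]
wrist_force: [-0.5, -0.6, -1.8]
width: 0.22
```

```bash
python3 - <<'E'
from h import *
W=cam("wrist"); np.save("pics/w5.npy",W,allow_pickle=True)
cv2.imwrite("pics/w5.png",W["frame"])
go((.391,-.1327,.219),8)
E
```

```text
t 6.9 tcp [ 0.3905 -0.132   0.3065] shift mm [-0.3 87.5  0.7] rot [-0.02  0.01 -0.04] F [ 0.19  0.14 -1.74] w 0.218 j [-0.52 -0.35  1.93  0.    1.56  0.91]
```

View pics/w5.png

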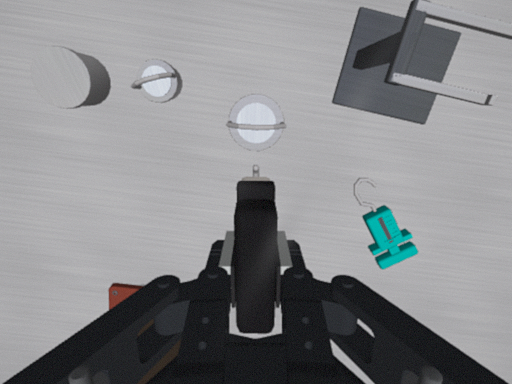

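The pail's bail is at about (256,125), level in the image and in line with the hook tip at (256,168). I refine its position from this view.

```bash
python3 - <<'E'
from h import *
im=np.load("pics/w5.npy",allow_pickle=True).item()
f=im["frame"][85:180,205:305]; g=cv2.resize(f,None,fx=6,fy=6,interpolation=cv2.INTER_CUBIC)
def over(P,yaw,col):
    c0,s0=np.cos(np.radians(yaw)),np.sin(np.radians(yaw)); M=np.array([[c0,-s0],[s0,c0]])
    b=np.array([[0,35,.05],[0,35,.086],[0,0,.112],[0,-35,.086],[0,-35,.05]]); b[:,:2]=b[:,:2]/1000@M.T+P
    a=np.linspace(0,6.3,60); dr=lambda q:cv2.polylines(g,[np.int32((proj(im,q)-[205,85]+.5)*6)],False,col,1)
    dr(b); dr(np.c_[P[0]+.038*np.cos(a),P[1]+.038*np.sin(a),a*0+.06])
over((.4355,-.1265),8,(0,255,0))
cv2.imwrite("pics/o5.png",g)
E
```

```text
(no output)
```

View pics/o5.png

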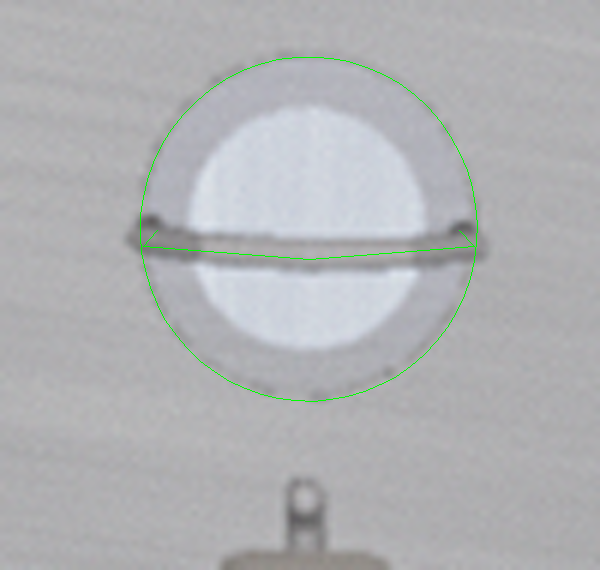

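>>> {"fn": "step_arm", "kwargs": {
  "moves": [0, 0.008, 0.0005, 0, 0, 0, 0.01, 0, 0.023, 0.0005, 0, 0, 0, 0.01, 0, 0.04, 0.0005, 0, 0, 0, 0.01, 0, 0.057, 0.0005, 0, 0, 0, 0.01, 0, 0.072, 0.0005, 0, 0, 0, 0.01, 0, 0.082, 0.0005, 0, 0, 0, 0.01, 0, 0.0875, 0.0005, 0, 0, 0, 0.01, 0, 0.0875, 0.0005, 0, 0, 0, 0.01]
}}

```text
t: 7.9
tcp_pos: [0.3915, -0.1338, 0.2187]
eef_rot: [0.049, -0.049, 0.705, -0.705]
wrist_force: [-0.2, 0.1, -1.1]
width: 0.22
```

```bash
python3 - <<'E'
from h import *
W=cam("wrist"); np.save("pics/w6.npy",W,allow_pickle=True)
cv2.imwrite("pics/w6.png",W["frame"])
go((.436,-.127,.219),8)
E
```

```text
t 7.95 tcp [ 0.3917 -0.1339  0.2191] shift mm [-44.9   0.2  -0.7] rot [-0.02 -0.05 -0.02] F [ 0.09 -0.56 -1.62] w 0.225 j [-0.52 -0.3   2.06  0.    1.39  0.91]
```

View pics/w6.png

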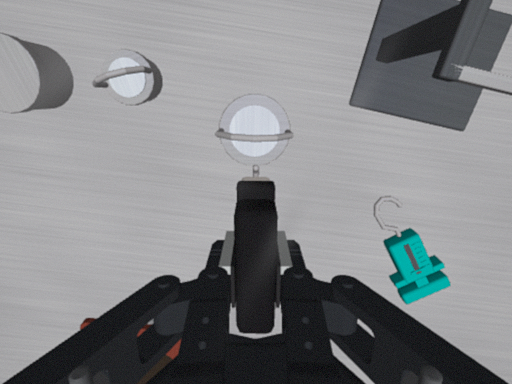

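The bail centre is at (254,135), in line with the hook. I slide the hook under it.

>>> {"fn": "step_arm", "kwargs": {
  "moves": [-0.004, 0, -0.0007, 0, 0, 0, 0.01, -0.011, 0, -0.0007, 0, 0, 0, 0.01, -0.019, 0, -0.0007, 0, 0, 0, 0.01, -0.027, 0, -0.0007, 0, 0, 0, 0.01, -0.035, 0, -0.0007, 0, 0, 0, 0.01, -0.041, 0, -0.0007, 0, 0, 0, 0.01, -0.045, 0, -0.0007, 0, 0, 0, 0.01, -0.045, 0, -0.0007, 0, 0, 0, 0.01]
}}

```text
t: 8.95
tcp_pos: [0.4361, -0.1268, 0.2187]
eef_rot: [0.049, -0.049, 0.705, -0.705]
wrist_force: [-0.3, -0.4, -2.9]
width: 0.22
```

```bash
python3 - <<'E'
from h import *
W=cam("wrist"); cv2.imwrite("pics/w7.png",W["frame"]); S=cam("scene")
f=S["frame"][125:235,150:270]; cv2.imwrite("pics/s7.png",cv2.resize(f,None,fx=5,fy=5,interpolation=cv2.INTER_CUBIC))
go((.436,-.127,.219),8)
E
```

```text
t 9.05 tcp [ 0.4358 -0.1269  0.2187] shift mm [-0.2 -0.3  0.1] rot [ 0.01 -0.05  0.02] F [ 0.09  0.62 -2.76] w 0.219 j [-0.46 -0.19  1.97 -0.    1.37  0.97]
```

View pics/w7.png

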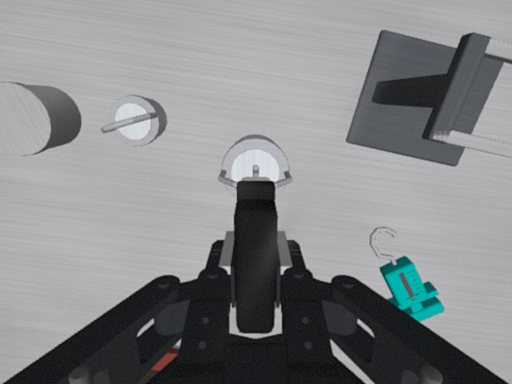

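View pics/s7.png

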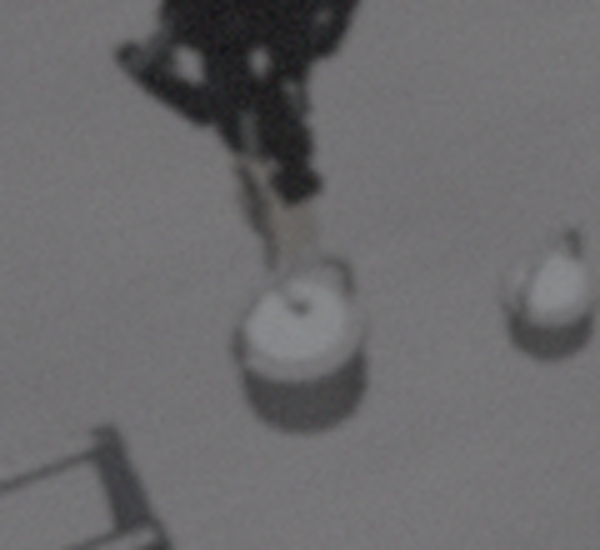

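>>> {"fn": "step_arm", "kwargs": {
  "moves": [0, -0.008, 0, 0, 0, 0, 0.01, 0, -0.018, 0, 0, 0, 0, 0.01, 0, -0.026, 0, 0, 0, 0, 0.01, 0, -0.03, 0, 0, 0, 0, 0.01, 0, -0.034, 0, 0, 0, 0, 0.01, 0, -0.038, 0, 0, 0, 0, 0.01, 0, -0.042, 0, 0, 0, 0, 0.01, 0, -0.046, 0, 0, 0, 0, 0.01],
  "force": 100
}}

```text
t: 10.05
tcp_pos: [0.4356, -0.1267, 0.2645]
eef_rot: [0.049, -0.049, 0.706, -0.705]
wrist_force: [0.4, -0.6, -6.3]
width: 0.213
```

```bash
python3 - <<'E'
from h import *
S=cam("scene")
f=S["frame"][125:235,150:270]; cv2.imwrite("pics/s8.png",cv2.resize(f,None,fx=5,fy=5,interpolation=cv2.INTER_CUBIC))
go((.436,-.127,.219),8)
E
```

```text
t 10.1 tcp [ 0.4358 -0.1268  0.2651] shift mm [-0.2 46.1  0.2] rot [ 0.01 -0.05  0.02] F [ 0.54 -0.97 -5.65] w 0.215 j [-0.46 -0.22  1.91  0.    1.46  0.97]
```

View pics/s8.png

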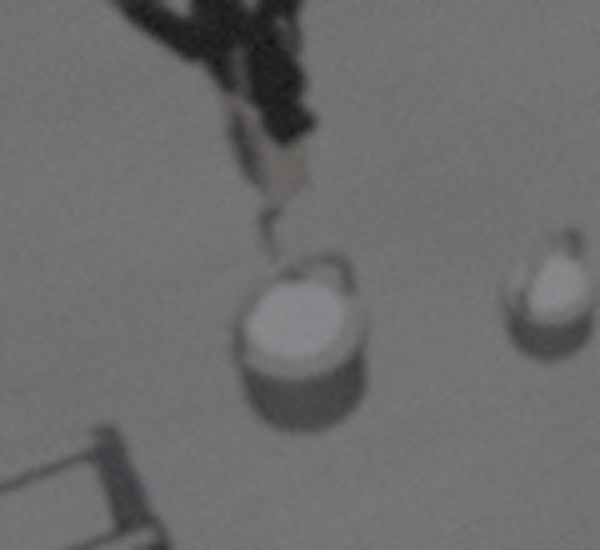

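The hook has caught and the spring is stretching. I keep lifting slowly.

>>> {"fn": "step_arm", "kwargs": {
  "moves": [0, -0.003, 0, 0, 0, 0, 0.01, 0, -0.006, 0, 0, 0, 0, 0.01, 0, -0.009, 0, 0, 0, 0, 0.01, 0, -0.012, 0, 0, 0, 0, 0.01, 0, -0.015, 0, 0, 0, 0, 0.01, 0, -0.018, 0, 0, 0, 0, 0.01, 0, -0.021, 0, 0, 0, 0, 0.01, 0, -0.024, 0, 0, 0, 0, 0.01]
}}

```text
t: 11.1
tcp_pos: [0.4359, -0.1269, 0.289]
eef_rot: [0.049, -0.049, 0.705, -0.705]
wrist_force: [0.0, 0.1, -7.3]
width: 0.214
```

>>> {"fn": "step_arm", "kwargs": {
  "moves": [0, -0.004, 0, 0, 0, 0, 0.01, 0, -0.009, 0, 0, 0, 0, 0.01, 0, -0.014, 0, 0, 0, 0, 0.01, 0, -0.019, 0, 0, 0, 0, 0.01, 0, -0.024, 0, 0, 0, 0, 0.01, 0, -0.028, 0, 0, 0, 0, 0.01, 0, -0.031, 0, 0, 0, 0, 0.01, 0, -0.032, 0, 0, 0, 0, 0.01]
}}

```text
t: 12.1
tcp_pos: [0.436, -0.1269, 0.321]
eef_rot: [-0.049, 0.049, -0.705, 0.705]
wrist_force: [0.8, 0.5, -7.4]
width: 0.216
```

```bash
python3 - <<'E'
from h import *
S=cam("scene");W=cam("wrist");cv2.imwrite("pics/w9.png",W["frame"])
f=S["frame"][105:235,150:270]; cv2.imwrite("pics/s9.png",cv2.resize(f,None,fx=4.5,fy=4.5,interpolation=cv2.INTER_CUBIC))
go((.436,-.127,.219),8)
E
```

```text
t 12.2 tcp [ 0.436  -0.1269  0.3208] shift mm [-0.000e+00  1.018e+02  1.000e-01] rot [-0.   -0.05 -0.01] F [-0.18  1.05 -6.38] w 0.217 j [-0.46 -0.25  1.82  0.    1.56  0.97]
```

View pics/s9.png

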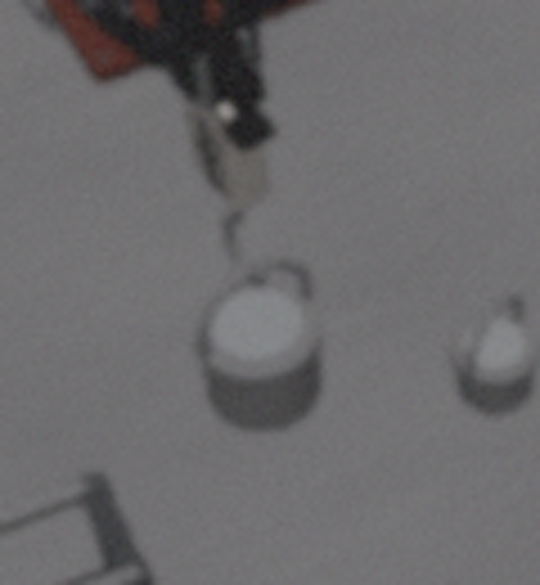

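View pics/w9.png

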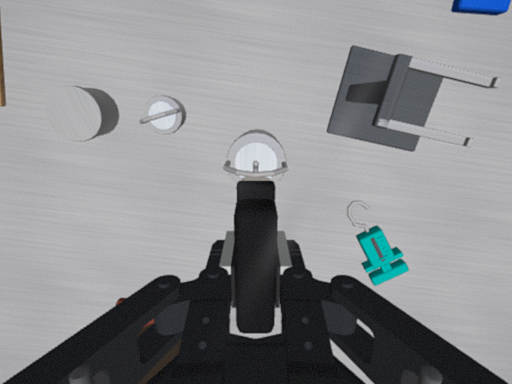

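The pail hangs free. Its lid has risen about 11 px in the scene view, roughly 4–5 cm. I hold still for the weighing.

>>> {"fn": "step_arm", "kwargs": {
  "moves": [0, 0, 0, 0, 0, 0, 0.01, 0, 0, 0, 0, 0, 0, 0.01, 0, 0, 0, 0, 0, 0, 0.01, 0, 0, 0, 0, 0, 0, 0.01, 0, 0, 0, 0, 0, 0, 0.01, 0, 0, 0, 0, 0, 0, 0.01, 0, 0, 0, 0, 0, 0, 0.01, 0, 0, 0, 0, 0, 0, 0.01]
}}

```text
t: 13.2
tcp_pos: [0.4359, -0.1269, 0.3208]
eef_rot: [-0.049, 0.049, -0.705, 0.705]
wrist_force: [0.3, -0.6, -6.8]
width: 0.219
```

>>> {"fn": "step_arm", "kwargs": {
  "moves": [0, 0, 0, 0, 0, 0, 0.01, 0, 0, 0, 0, 0, 0, 0.01, 0, 0, 0, 0, 0, 0, 0.01, 0, 0, 0, 0, 0, 0, 0.01, 0, 0, 0, 0, 0, 0, 0.01, 0, 0, 0, 0, 0, 0, 0.01, 0, 0, 0, 0, 0, 0, 0.01, 0, 0, 0, 0, 0, 0, 0.01]
}}

```text
t: 14.2
tcp_pos: [0.4359, -0.1269, 0.3208]
eef_rot: [0.049, -0.049, 0.705, -0.705]
wrist_force: [-0.5, 0.1, -6.1]
width: 0.216
```

>>> {"fn": "step_arm", "kwargs": {
  "moves": [0, 0, 0, 0, 0, 0, 0.01, 0, 0, 0, 0, 0, 0, 0.01, 0, 0, 0, 0, 0, 0, 0.01, 0, 0, 0, 0, 0, 0, 0.01, 0, 0, 0, 0, 0, 0, 0.01, 0, 0, 0, 0, 0, 0, 0.01, 0, 0, 0, 0, 0, 0, 0.01, 0, 0, 0, 0, 0, 0, 0.01]
}}

```text
t: 15.2
tcp_pos: [0.436, -0.1269, 0.3208]
eef_rot: [-0.049, 0.049, -0.705, 0.705]
wrist_force: [-0.2, 0.0, -6.7]
width: 0.218
```

```bash
python3 - <<'E'
from h import *
S=cam("scene");T=cam("top")
f=S["frame"][105:235,150:270]; cv2.imwrite("pics/s10.png",cv2.resize(f,None,fx=4.5,fy=4.5,interpolation=cv2.INTER_CUBIC))
for nm in ["tin","small_pail","board","bottle"]:
    for n,im in (("scene",S),("top",T)):
        for r in manip.trace(n,nm)[:1]:
            print(nm,n,round(r["score"],2),np.round(r["extent"]))
            c=(np.array(r["extent"][:2])+r["extent"][2:])/2
            print([np.round(onz(im,c,z)[0],3) for z in (0,.03,.06)])
cv2.imwrite("pics/t10.png",T["frame"])
go((.436,-.127,.219),8)
E
```

```text
tin scene 0.72 [282. 150. 307. 182.]
[array([0.446, 0.146, 0.   ]), array([0.465, 0.132, 0.03 ]), array([0.485, 0.118, 0.06 ])]
tin top 0.81 [186. 208. 218. 233.]
[array([0.464, 0.133, 0.   ]), array([0.463, 0.129, 0.03 ]), array([0.463, 0.125, 0.06 ])]
small_pail scene 0.67 [250. 172. 269. 195.]
[array([0.449, 0.024, 0.   ]), array([0.468, 0.013, 0.03 ]), array([0.487, 0.002, 0.06 ])]
board scene 0.77 [327. 130. 407. 191.]
[array([0.538, 0.349, 0.   ]), array([0.555, 0.329, 0.03 ]), array([0.572, 0.31 , 0.06 ])]
board top 0.96 [ 92. 164. 158. 228.]
[array([0.539, 0.352, 0.   ]), array([0.536, 0.342, 0.03 ]), array([0.534, 0.331, 0.06 ])]
bottle scene 0.92 [314. 194. 340. 242.]
[array([0.646, 0.13 , 0.   ]), array([0.66 , 0.116, 0.03 ]), array([0.674, 0.103, 0.06 ])]
bottle top 0.81 [204. 126. 226. 158.]
[array([0.692, 0.094, 0.   ]), array([0.685, 0.091, 0.03 ]), array([0.678, 0.088, 0.06 ])]
t 15.7 tcp [ 0.4359 -0.1269  0.3208] shift mm [-0.000e+00  1.018e+02  1.000e-01] rot [ 0.   -0.05  0.  ] F [-1.36  0.02 -6.75] w 0.218 j [-0.46 -0.25  1.82  0.    1.56  0.97]
```

View pics/s10.png

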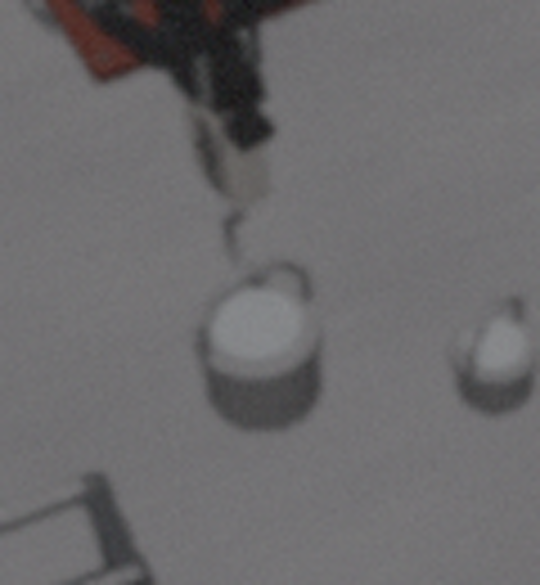

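View pics/t10.png

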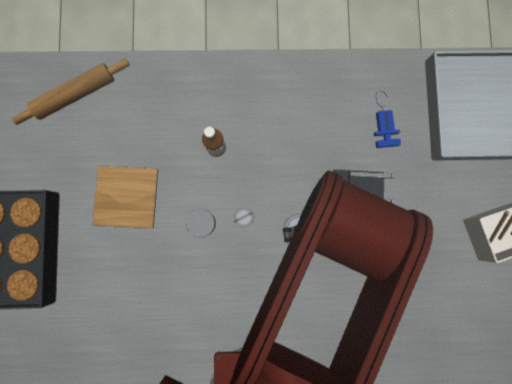

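The hang was quiet for 3 s at roughly 5 cm clear. I carry it out between the small pail, the tin and the bottle, with the bottle at about (0.675,0.088).

>>> {"fn": "step_arm", "kwargs": {
  "moves": [-0.0016, -0.0004, -0.0005, 0, 0, 0, 0.01, -0.006, -0.0017, -0.002, 0, 0, 0, 0.01, -0.013, -0.0037, -0.0044, 0, 0, 0, 0.01, -0.022, -0.0062, -0.0075, 0, 0, 0, 0.01, -0.033, -0.0093, -0.011, 0, 0, 0, 0.01, -0.045, -0.0126, -0.015, 0, 0, 0, 0.01, -0.058, -0.0163, -0.0195, 0, 0, 0, 0.01, -0.071, -0.02, -0.024, 0, 0, 0, 0.01]
}}

```text
t: 16.7
tcp_pos: [0.5039, -0.0928, 0.341]
eef_rot: [0.049, -0.049, 0.705, -0.705]
wrist_force: [-0.7, -0.5, -7.6]
width: 0.217
```

>>> {"fn": "step_arm", "kwargs": {
  "moves": [-0.013, -0.0037, -0.0045, 0, 0, 0, 0.01, -0.026, -0.0074, -0.009, 0, 0, 0, 0.01, -0.038, -0.0107, -0.013, 0, 0, 0, 0.01, -0.049, -0.0138, -0.0165, 0, 0, 0, 0.01, -0.058, -0.0163, -0.0196, 0, 0, 0, 0.01, -0.065, -0.0183, -0.022, 0, 0, 0, 0.01, -0.0694, -0.0196, -0.0235, 0, 0, 0, 0.01, -0.071, -0.02, -0.024, 0, 0, 0, 0.01]
}}

```text
t: 17.7
tcp_pos: [0.5701, -0.0597, 0.3608]
eef_rot: [0.049, -0.049, 0.705, -0.705]
wrist_force: [0.1, -0.1, -6.2]
width: 0.218
```

```bash
python3 - <<'E'
from h import *
S=cam("scene");T=cam("top")
cv2.imwrite("pics/s11.png",S["frame"]);cv2.imwrite("pics/t11.png",T["frame"])
go((.5365,.349,.361),8)
E
```

```text
t 17.8 tcp [ 0.5699 -0.0598  0.3608] shift mm [-2.340e+01 -2.000e-01 -4.095e+02] rot [-0.   -0.06  0.01] F [-0.54  0.01 -6.04] w 0.216 j [-0.24  0.04  1.48 -0.    1.62  1.19]
```

View pics/s11.png

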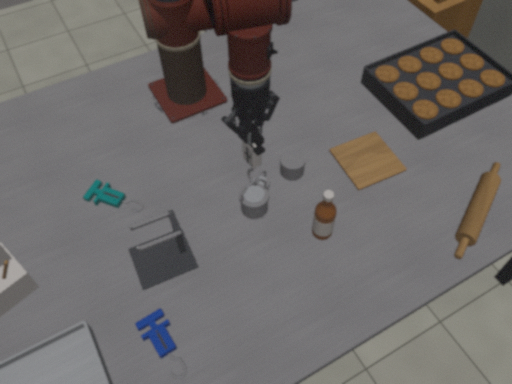

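View pics/t11.png

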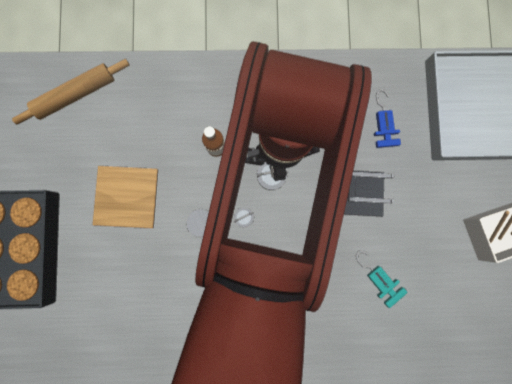

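>>> {"fn": "step_arm", "kwargs": {
  "moves": [-0.0001, 0, -0.002, 0, 0, 0, 0.01, -0.0005, 0, -0.008, 0, 0, 0, 0.01, -0.001, 0, -0.0176, 0, 0, 0, 0.01, -0.0017, 0, -0.0303, 0, 0, 0, 0.01, -0.0026, 0, -0.0459, 0, 0, 0, 0.01, -0.0037, 0, -0.064, 0, 0, 0, 0.01, -0.0048, 0, -0.0842, 0, 0, 0, 0.01, -0.0061, 0, -0.1062, 0, 0, 0, 0.01]
}}

```text
t: 18.8
tcp_pos: [0.5611, 0.0479, 0.3608]
eef_rot: [0.049, -0.049, 0.705, -0.705]
wrist_force: [-0.2, -0.6, -6.8]
width: 0.213
```

>>> {"fn": "step_arm", "kwargs": {
  "moves": [-0.0013, 0, -0.0234, 0, 0, 0, 0.01, -0.0027, 0, -0.0479, 0, 0, 0, 0.01, -0.0042, 0, -0.0731, 0, 0, 0, 0.01, -0.0056, 0, -0.0986, 0, 0, 0, 0.01, -0.0071, 0, -0.1241, 0, 0, 0, 0.01, -0.0085, 0, -0.1493, 0, 0, 0, 0.01, -0.0099, 0, -0.1738, 0, 0, 0, 0.01, -0.0113, 0, -0.1971, 0, 0, 0, 0.01]
}}

```text
t: 19.8
tcp_pos: [0.5446, 0.245, 0.3608]
eef_rot: [0.049, -0.049, 0.705, -0.705]
wrist_force: [0.8, -0.1, -6.2]
width: 0.215
```

>>> {"fn": "step_arm", "kwargs": {
  "moves": [-0.0013, 0, -0.022, 0, 0, 0, 0.01, -0.0024, 0, -0.0422, 0, 0, 0, 0.01, -0.0035, 0, -0.0603, 0, 0, 0, 0.01, -0.0044, 0, -0.0759, 0, 0, 0, 0.01, -0.0051, 0, -0.0886, 0, 0, 0, 0.01, -0.0056, 0, -0.0982, 0, 0, 0, 0.01, -0.006, 0, -0.1042, 0, 0, 0, 0.01, -0.0061, 0, -0.1062, 0, 0, 0, 0.01]
}}

```text
t: 20.8
tcp_pos: [0.5366, 0.3492, 0.3608]
eef_rot: [-0.049, 0.049, -0.705, 0.705]
wrist_force: [1.1, -0.5, -5.8]
width: 0.216
```

```bash
python3 - <<'E'
from h import *
S=cam("scene");W=cam("wrist")
cv2.imwrite("pics/s12.png",S["frame"]);cv2.imwrite("pics/w12.png",W["frame"]);np.save("pics/w12.npy",W,allow_pickle=True);np.save("pics/s12.npy",S,allow_pickle=True)
go((.5365,.349,.361),8)
E
```

```text
t 20.9 tcp [0.5367 0.349  0.3608] shift mm [ 0.2 -0.2 -0. ] rot [-0.01 -0.06  0.  ] F [-0.32  0.13 -7.01] w 0.217 j [ 0.45  0.21  1.3  -0.    1.63  1.89]
```

View pics/s12.png

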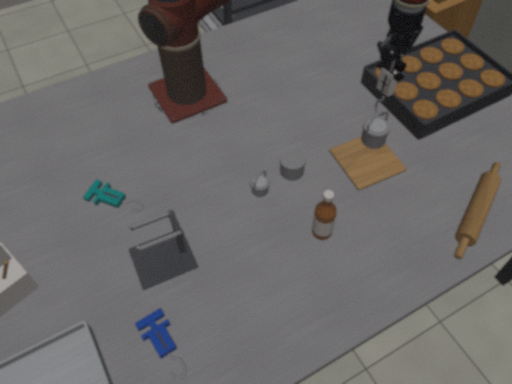

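View pics/w12.png

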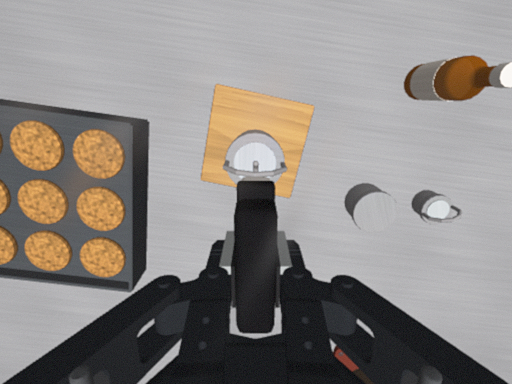

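```bash
python3 - <<'E'
from h import *
W=np.load("pics/w12.npy",allow_pickle=True).item(); S=np.load("pics/s12.npy",allow_pickle=True).item()
c=onz(W,[(217,84),(314,106),(293,197),(201,180)],.012); print(np.round(c,3),c.mean(0))
for b in (.08,.09,.1):
  P=np.array([.5367,.349]); a=np.linspace(0,6.28,40)
  q=proj(S,np.c_[P[0]+.038*np.cos(a),P[1]+.038*np.sin(a),a*0+b]); print(b,"scene bottom rim row max",q[:,1].max(),"cols",q[:,0].min(),q[:,0].max())
f=S["frame"][60:170,335:425]; cv2.imwrite("pics/s12z.png",cv2.resize(f,None,fx=5,fy=5,interpolation=cv2.INTER_CUBIC))
E
```

```text
[[0.626 0.425 0.012]
 [0.614 0.261 0.012]
 [0.449 0.266 0.012]
 [0.459 0.438 0.012]] [0.53704643 0.34769556 0.012     ]
0.08 scene bottom rim row max 153.34435209639153 cols 358.46342455549393 384.8116930016589
0.09 scene bottom rim row max 151.08286731670592 cols 359.00767065487787 385.50950602064444
0.1 scene bottom rim row max 148.79482948706965 cols 359.558189417339 386.21539187190865
```

View pics/s12z.png

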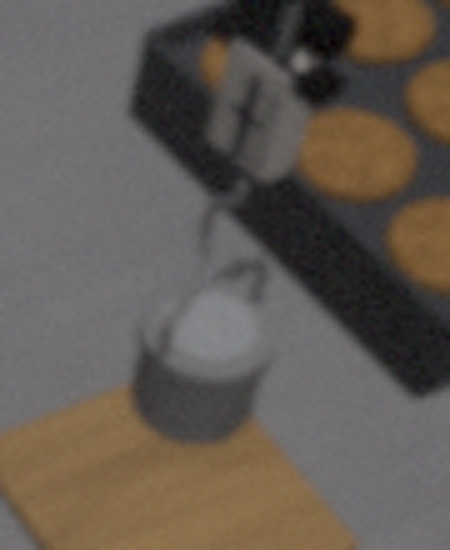

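>>> {"fn": "step_arm", "kwargs": {
  "moves": [0, 0.002, 0, 0, 0, 0, 0.01, 0, 0.008, 0, 0, 0, 0, 0.01, 0, 0.017, 0, 0, 0, 0, 0.01, 0, 0.028, 0, 0, 0, 0, 0.01, 0, 0.039, 0, 0, 0, 0, 0.01, 0, 0.048, 0, 0, 0, 0, 0.01, 0, 0.055, 0, 0, 0, 0, 0.01, 0, 0.06, 0, 0, 0, 0, 0.01]
}}

```text
t: 21.9
tcp_pos: [0.5366, 0.3491, 0.3004]
eef_rot: [-0.049, 0.049, -0.705, 0.705]
wrist_force: [-0.3, 0.2, -5.6]
width: 0.218
```

>>> {"fn": "step_arm", "kwargs": {
  "moves": [0, 0.0025, 0, 0, 0, 0, 0.01, 0, 0.005, 0, 0, 0, 0, 0.01, 0, 0.0075, 0, 0, 0, 0, 0.01, 0, 0.01, 0, 0, 0, 0, 0.01, 0, 0.0125, 0, 0, 0, 0, 0.01, 0, 0.015, 0, 0, 0, 0, 0.01, 0, 0.0175, 0, 0, 0, 0, 0.01, 0, 0.02, 0, 0, 0, 0, 0.01]
}}

```text
t: 22.9
tcp_pos: [0.5366, 0.3491, 0.2807]
eef_rot: [0.049, -0.049, 0.705, -0.705]
wrist_force: [0.2, 0.0, -6.5]
width: 0.215
```

>>> {"fn": "step_arm", "kwargs": {
  "moves": [0, 0.0025, 0, 0, 0, 0, 0.01, 0, 0.005, 0, 0, 0, 0, 0.01, 0, 0.0075, 0, 0, 0, 0, 0.01, 0, 0.01, 0, 0, 0, 0, 0.01, 0, 0.0125, 0, 0, 0, 0, 0.01, 0, 0.015, 0, 0, 0, 0, 0.01, 0, 0.0175, 0, 0, 0, 0, 0.01, 0, 0.02, 0, 0, 0, 0, 0.01]
}}

```text
t: 23.9
tcp_pos: [0.5369, 0.3491, 0.2611]
eef_rot: [0.049, -0.049, 0.705, -0.705]
wrist_force: [1.4, -0.1, -3.3]
width: 0.211
```

```bash
python3 - <<'E'
from h import *
S=cam("scene");W=cam("wrist")
f=S["frame"][60:190,325:425]; cv2.imwrite("pics/s13z.png",cv2.resize(f,None,fx=4.5,fy=4.5,interpolation=cv2.INTER_CUBIC));cv2.imwrite("pics/w13.png",W["frame"])
go((.5367,.349,.231),8)
E
```

```text
t 24.0 tcp [0.5367 0.349  0.2607] shift mm [-0.  29.7  0. ] rot [-0.   -0.05 -0.01] F [ 1.47  0.2  -2.61] w 0.215 j [ 0.45  0.24  1.45 -0.    1.45  1.89]
```

View pics/s13z.png

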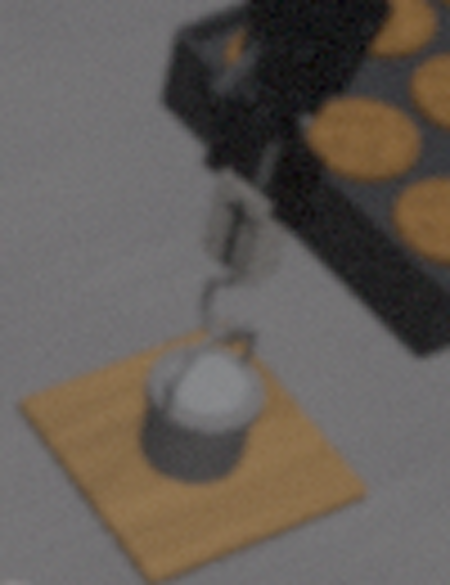

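View pics/w13.png

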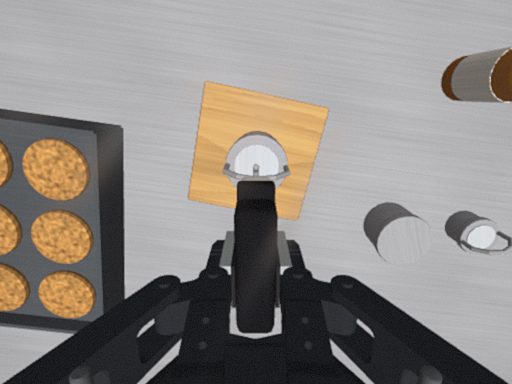

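The pail stands mid-board and the load is almost gone. I lower the hook free of the bail.

>>> {"fn": "step_arm", "kwargs": {
  "moves": [0, 0.003, 0, 0, 0, 0, 0.01, 0, 0.007, 0, 0, 0, 0, 0.01, 0, 0.012, 0, 0, 0, 0, 0.01, 0, 0.017, 0, 0, 0, 0, 0.01, 0, 0.022, 0, 0, 0, 0, 0.01, 0, 0.026, 0, 0, 0, 0, 0.01, 0, 0.0295, 0, 0, 0, 0, 0.01, 0, 0.0295, 0, 0, 0, 0, 0.01]
}}

```text
t: 25.0
tcp_pos: [0.5364, 0.349, 0.2309]
eef_rot: [-0.049, 0.049, -0.705, 0.705]
wrist_force: [-0.7, 0.4, -1.9]
width: 0.215
```

```bash
python3 - <<'E'
from h import *
S=cam("scene");W=cam("wrist")
f=S["frame"][60:190,325:425]; cv2.imwrite("pics/s14z.png",cv2.resize(f,None,fx=4.5,fy=4.5,interpolation=cv2.INTER_CUBIC));cv2.imwrite("pics/w14.png",W["frame"])
go((.5367,.349,.231),8)
E
```

```text
t 25.1 tcp [0.5367 0.3491 0.2314] shift mm [-0.   0.4  0.1] rot [ 0.   -0.05 -0.01] F [-0.38  0.66 -1.9 ] w 0.213 j [0.45 0.26 1.48 0.   1.4  1.89]
```

View pics/s14z.png

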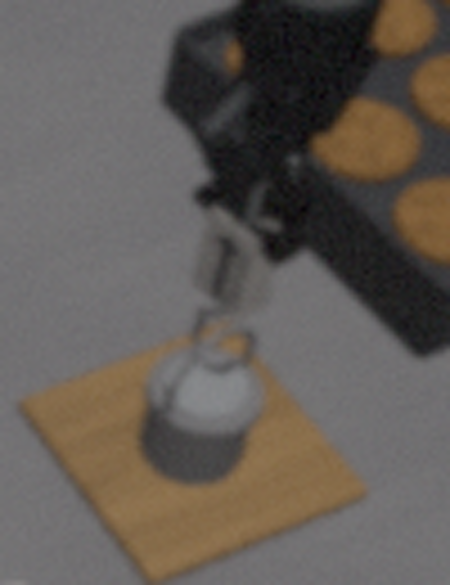

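View pics/w14.png

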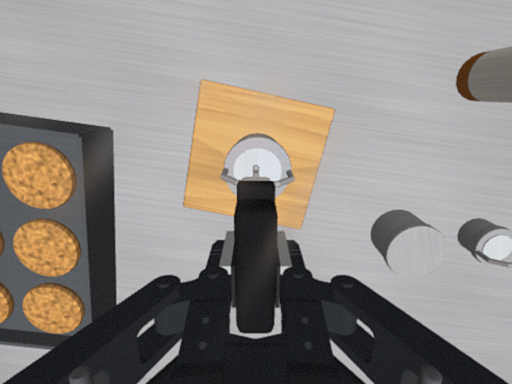

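>>> {"fn": "step_arm", "kwargs": {
  "moves": [0.003, 0, 0, 0, 0, 0, 0.01, 0.008, 0, 0, 0, 0, 0, 0.01, 0.014, 0, 0, 0, 0, 0, 0.01, 0.021, 0, 0, 0, 0, 0, 0.01, 0.03, 0, 0, 0, 0, 0, 0.01, 0.04, 0, 0, 0, 0, 0, 0.01, 0.05, 0, 0, 0, 0, 0, 0.01, 0.055, 0, 0, 0, 0, 0, 0.01]
}}

```text
t: 26.1
tcp_pos: [0.4814, 0.3415, 0.2314]
eef_rot: [0.049, -0.049, 0.705, -0.705]
wrist_force: [0.5, -0.8, -2.8]
width: 0.215
```

```bash
python3 - <<'E'
from h import *
W=cam("wrist");cv2.imwrite("pics/w15.png",W["frame"])
go((.5367,.349,.231),8)
E
```

```text
t 26.15 tcp [0.4811 0.3415 0.2314] shift mm [-56.1   0.4   0.3] rot [ 0.   -0.03  0.01] F [-0.89  0.88 -1.82] w 0.214 j [0.48 0.14 1.62 0.   1.38 1.92]
```

View pics/w15.png

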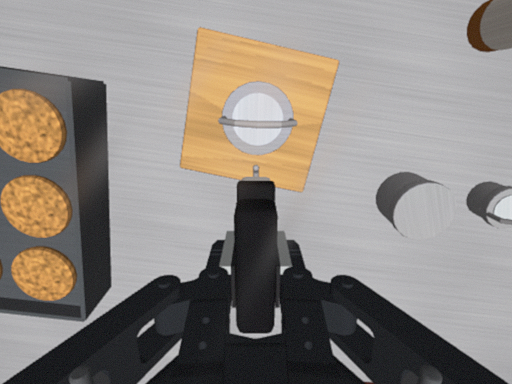

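>>> {"fn": "step_arm", "kwargs": {
  "moves": [0, -0.004, 0, 0, 0, 0, 0.01, 0, -0.015, 0, 0, 0, 0, 0.01, 0, -0.03, 0, 0, 0, 0, 0.01, 0, -0.05, 0, 0, 0, 0, 0.01, 0, -0.07, 0, 0, 0, 0, 0.01, 0, -0.085, 0, 0, 0, 0, 0.01, 0, -0.096, 0, 0, 0, 0, 0.01, 0, -0.1, 0, 0, 0, 0, 0.01]
}}

```text
t: 27.15
tcp_pos: [0.4823, 0.3416, 0.3322]
eef_rot: [0.049, -0.049, 0.706, -0.705]
wrist_force: [-0.8, -0.0, -2.0]
width: 0.216
```

```bash
python3 - <<'E'
from h import *
go((.5357,-.3313,.311),-4.45)
E
```

```text
t 27.15 tcp [0.4823 0.3416 0.3322] shift mm [ 40.2  20.9 673.8] rot [ 0.02 12.39 -0.05] F [-0.77 -0.   -2.04] w 0.216 j [0.48 0.09 1.48 0.   1.57 1.91]
```

>>> {"fn": "step_arm", "kwargs": {
  "moves": [0, 0, 0.0034, 0, 0, 0, 0.01, 0.001, 0, 0.0133, 0, 0, 0, 0.01, 0.002, 0, 0.029, 0, 0, 0, 0.01, 0.003, 0, 0.05, 0, 0, 0, 0.01, 0.0045, 0, 0.0756, 0, 0, 0, 0.01, 0.006, 0, 0.1053, 0, 0, 0, 0.01, 0.008, 0, 0.1386, 0, 0, 0, 0.01, 0.01, 0, 0.1748, 0, 0, 0, 0.01]
}}

```text
t: 28.15
tcp_pos: [0.4962, 0.1647, 0.3313]
eef_rot: [-0.049, 0.049, -0.705, 0.706]
wrist_force: [1.0, 0.5, -2.7]
width: 0.216
```

>>> {"fn": "step_arm", "kwargs": {
  "moves": [0.0025, 0, 0.0385, 0, 0, 0, 0.01, 0.005, 0, 0.0788, 0, 0, 0, 0.01, 0.0075, 0, 0.1202, 0, 0, 0, 0.01, 0.01, 0, 0.1622, 0, 0, 0, 0.01, 0.0125, 0, 0.2042, 0, 0, 0, 0.01, 0.015, 0, 0.2457, 0, 0, 0, 0.01, 0.0175, 0, 0.286, 0, 0, 0, 0.01, 0.02, 0, 0.3245, 0, 0, 0, 0.01]
}}

```text
t: 29.15
tcp_pos: [0.5205, -0.1597, 0.3314]
eef_rot: [-0.049, 0.048, -0.705, 0.706]
wrist_force: [0.5, -0.1, -2.3]
width: 0.216
```

>>> {"fn": "step_arm", "kwargs": {
  "moves": [0.0025, 0.001, 0.0362, 0, 1, 0, 0.01, 0.004, 0.004, 0.0695, 0, 3, 0, 0.01, 0.0055, 0.008, 0.0992, 0, 5, 0, 0.01, 0.007, 0.012, 0.1248, 0, 7, 0, 0.01, 0.008, 0.016, 0.1458, 0, 9, 0, 0.01, 0.009, 0.0185, 0.1616, 0, 11, 0, 0.01, 0.0098, 0.0202, 0.1715, 0, 12, 0, 0.01, 0.01, 0.0205, 0.1748, 0, 12.4, 0, 0.01]
}}

```text
t: 30.15
tcp_pos: [0.5358, -0.3319, 0.3106]
eef_rot: [-0.028, 0.028, 0.707, -0.706]
wrist_force: [1.3, -0.0, -1.3]
width: 0.212
```

```bash
python3 - <<'E'
from h import *
W=cam("wrist");cv2.imwrite("pics/w16.png",W["frame"]);np.save("pics/w16.npy",W,allow_pickle=True)
go((.5357,-.3313,.311),-4.45)
E
```

```text
t 30.2 tcp [ 0.5358 -0.3319  0.3107] shift mm [ 0.2 -0.3 -0.6] rot [ 0.01 -0.03  0.01] F [-0.14  0.9  -2.23] w 0.212 j [-0.68  0.19  1.41  0.    1.54  0.97]
```

View pics/w16.png

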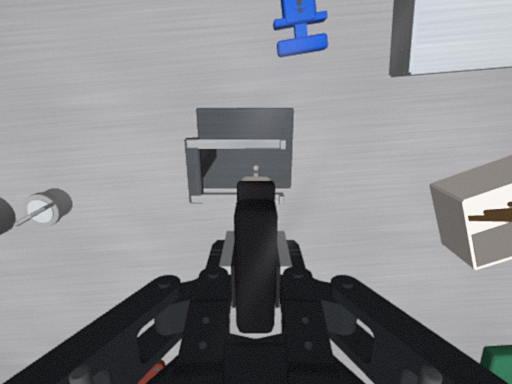

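The view matches the one at pick-up, with the hook tip at (256,168) between the prongs. I lower it into the fork.

>>> {"fn": "step_arm", "kwargs": {
  "moves": [0, 0.008, -0.0005, 0, 0, 0, 0.01, 0, 0.028, -0.0005, 0, 0, 0, 0.01, 0, 0.053, -0.0005, 0, 0, 0, 0.01, 0, 0.08, -0.0005, 0, 0, 0, 0.01, 0, 0.105, -0.0005, 0, 0, 0, 0.01, 0, 0.125, -0.0005, 0, 0, 0, 0.01, 0, 0.136, -0.0005, 0, 0, 0, 0.01, 0, 0.14, -0.0005, 0, 0, 0, 0.01]
}}

```text
t: 31.2
tcp_pos: [0.5356, -0.3309, 0.1701]
eef_rot: [-0.028, 0.027, 0.707, -0.706]
wrist_force: [0.1, -0.0, -2.1]
width: 0.214
```

```bash
python3 - <<'E'
from h import *
W=cam("wrist");cv2.imwrite("pics/w17.png",W["frame"])
S=cam("scene");f=S["frame"][170:300,100:220]; cv2.imwrite("pics/s17z.png",cv2.resize(f,None,fx=4.5,fy=4.5,interpolation=cv2.INTER_CUBIC))
go((.5357,-.3313,.1617),-4.45)
E
```

```text
t 31.3 tcp [ 0.5359 -0.3313  0.171 ] shift mm [0.2 9.3 0. ] rot [-0.01 -0.   -0.02] F [ 0.18  0.69 -2.8 ] w 0.217 j [-0.68  0.28  1.57 -0.    1.29  0.97]
```

View pics/w17.png

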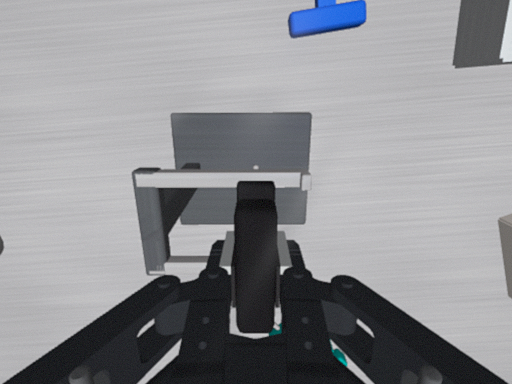

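View pics/s17z.png

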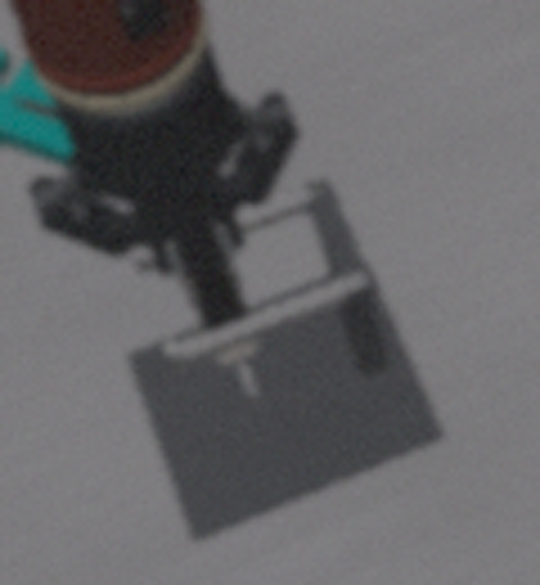

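Aligned. I lower the last 9 mm gently.

>>> {"fn": "step_arm", "kwargs": {
  "moves": [0, 0.002, 0, 0, 0, 0, 0.01, 0, 0.004, 0, 0, 0, 0, 0.01, 0, 0.0055, 0, 0, 0, 0, 0.01, 0, 0.007, 0, 0, 0, 0, 0.01, 0, 0.008, 0, 0, 0, 0, 0.01, 0, 0.009, 0, 0, 0, 0, 0.01, 0, 0.0093, 0, 0, 0, 0, 0.01, 0, 0.0093, 0, 0, 0, 0, 0.01]
}}

```text
t: 32.3
tcp_pos: [0.5358, -0.3312, 0.1618]
eef_rot: [0.027, -0.027, -0.707, 0.707]
wrist_force: [-1.4, 0.7, 0.3]
width: 0.213
```

```bash
python3 - <<'E'
from h import *
W=cam("wrist");cv2.imwrite("pics/w18.png",W["frame"])
go((.5357,-.3313,.1617),-4.45)
E
```

```text
t 32.35 tcp [ 0.5357 -0.3312  0.1618] shift mm [0.  0.1 0.1] rot [-0. -0. -0.] F [-1.24  0.92  0.57] w 0.212 j [-0.68  0.29  1.58 -0.    1.27  0.97]
```

View pics/w18.png

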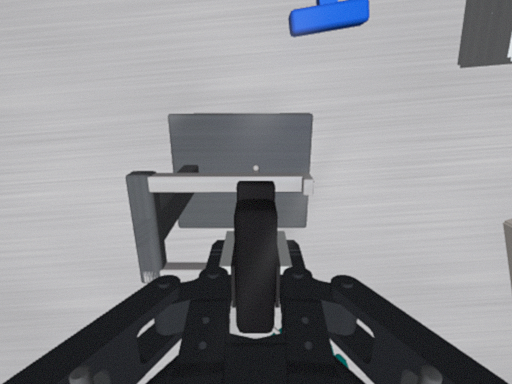

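The wrist force went from -2.3 N to +0.5 N, so the ears rest on the prongs. I open the fingers and rise.

>>> {"fn": "step_arm", "kwargs": {
  "moves": [0, 0, 0, 0, 0, 0, 0.025, 0, 0, 0, 0, 0, 0, 0.035, 0, 0, 0, 0, 0, 0, 0.05, 0, 0, 0, 0, 0, 0, 0.07, 0, 0, 0, 0, 0, 0, 0.085, 0, 0, 0, 0, 0, 0, 0.085, 0, 0, 0, 0, 0, 0, 0.085, 0, 0, 0, 0, 0, 0, 0.085]
}}

```text
t: 33.35
tcp_pos: [0.5357, -0.3312, 0.1615]
eef_rot: [-0.027, 0.027, 0.707, -0.707]
wrist_force: [-0.8, 0.2, 0.9]
width: 0.997
```

>>> {"fn": "step_arm", "kwargs": {
  "moves": [0, -0.003, 0, 0, 0, 0, 0.085, 0, -0.012, 0, 0, 0, 0, 0.085, 0, -0.028, 0, 0, 0, 0, 0.085, 0, -0.05, 0, 0, 0, 0, 0.085, 0, -0.075, 0, 0, 0, 0, 0.085, 0, -0.1, 0, 0, 0, 0, 0.085, 0, -0.115, 0, 0, 0, 0, 0.085, 0, -0.12, 0, 0, 0, 0, 0.085]
}}

```text
t: 34.35
tcp_pos: [0.5362, -0.3315, 0.2833]
eef_rot: [0.027, -0.028, -0.706, 0.707]
wrist_force: [1.0, -0.5, -0.4]
width: 0.999
```

```bash
python3 - <<'E'
from h import *
W=cam("wrist");cv2.imwrite("pics/w19.png",W["frame"]);S=cam("scene");cv2.imwrite("pics/s19.png",S["frame"])
f=S["frame"][170:300,100:220]; cv2.imwrite("pics/s19z.png",cv2.resize(f,None,fx=4.5,fy=4.5,interpolation=cv2.INTER_CUBIC))
go((.5357,-.3313,.1617),-4.45)
E
```

```text
t 34.45 tcp [ 0.5358 -0.3312  0.2818] shift mm [2.000e-01 1.201e+02 1.000e-01] rot [-0.01 -0.   -0.02] F [ 0.53  0.21 -0.02] w 0.996 j [-0.68  0.2   1.45  0.    1.49  0.97]
```

View pics/w19.png

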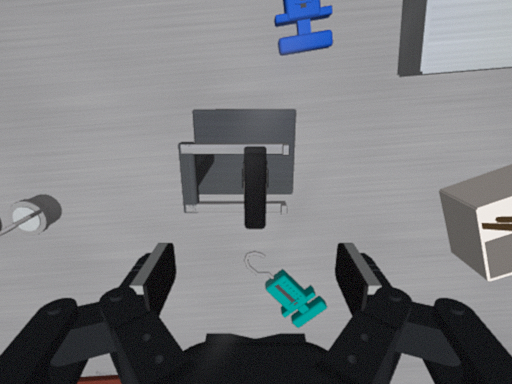

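View pics/s19.png

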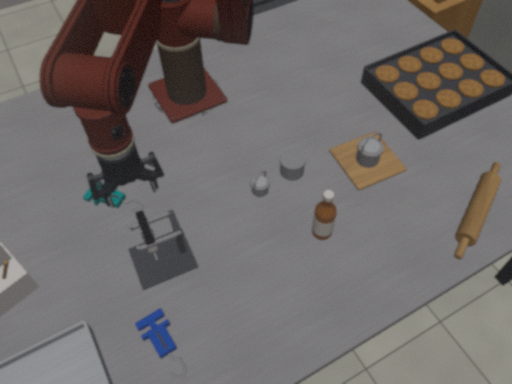

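View pics/s19z.png

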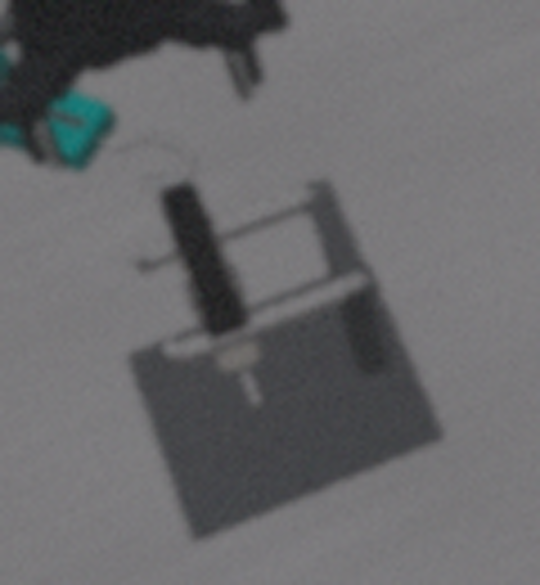

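The scale hangs upright in the fork at (146,228) in the scene view, the pail stands inside the board at (370,152), and the bystanders are where they were. The gripper is clear, so I hand in.

```bash
python3 -c "
from rig import manip
print(manip.sign_off())"
```

```text
the job is handed in; nothing more can be done
None
```

I weighed the larger pail on the spring scale, set it on the board and hung the scale back in its stand. I handed in at about 34.5 s of the 72 s allowed. The sign-off reports no verdict, so what follows is from my own checks.

- **Weighing:** I took the scale by its handle and caught the pail's wire handle with the hook. The pail hung still for 3 s, about 5 cm clear of the table. The wrist read about 6.6 N, of which roughly 2.2 N is the scale, so the pail weighs about 0.45 kg. That is a rough figure from a noisy wrist reading; I did not read the scale's own stretch.
- **Placing:** I carried the pail between the tin and the bottle and lowered it at about 20 mm/s. In the last wrist view of it, after unhooking, it stands upright near the middle of the board.
- **Scale:** It hangs upright in the fork. The wrist force went from about −2.3 N to near zero before I opened the fingers, and the scale stayed put when I let go.
- **Everything else:** In the last scene picture the small pail, tin, bottle and both look-alike scales are where they were, and the open gripper is clear of everything.

No check failed or disagreed. The position estimates from the different cameras differed by 2–3 mm for the stand and the large pail.

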